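# Dress the sawn end of a striking plate with a file

## Robot

A 7-joint arm with a two-finger parallel gripper is mounted at the origin on the work surface. World frame = base frame: x ahead of the robot, y to its left, z up, the work surface at z = 0. Lengths are in m, angles in rad, forces in N, time in s.
With the tool pointing down it reaches from about 0.35 to 0.9 m from the base axis. Payload 8.1 kg.
Tool frame: the origin (TCP) lies at the very end of the fingers, on their centre line; the grasp point (between the pads) lies 19 mm behind it (arm.grasp_offset is the distance from the TCP to the grasp point, in m); z points along the fingers, y is the direction in which the jaws open and shut (so a half turn about z gives the same grasp; the last joint's range is limited). The gripper opens to 92 mm and grips with 3 to 60 N. Pads are 19 mm wide; open, the fingers measure 130 mm over their backs; the gripper's body (75 mm by 190 mm) begins 47 mm behind the grasp point.
Start: joints at [-1.304, 0.434, 0.025, 1.573, -0.012, 1.134, -0.075], TCP at [0.226, 0.583, 0.227] pointing down, gripper open.
Joint ranges: [-2.62, 2.62], [-0.44, 2.09], [-1.27, 1.32], [0.08, 2.57], [-1.32, 4.46], [0.12, 2], [-2.74, 2.74]. Speed limits (rad/s): [2.22, 2.22, 3.01, 3.01, 3.14, 3.14, 3.14].

## Interface

Orientations are given as a rotation vector (axis times angle).
In Python, from cell import arm, eyes, workorder gives the robot as it stands.
- The arm moves only by the shell command python3 -m inch 'ROWS' [FORCE]. ROWS is JSON, a list that holds one entry, the list of rows, each a list of 5 numbers: the closure, from 0 (fully open) to 1 (shut), then the shift along the tool's x, y, z in mm, then the turn about the tool's z in degrees. A call has 1 to 12 rows; each row shifts and turns the pose as measured when the row begins, along the tool's axes as they then stand; what a row does not reach is not made up. A row lasts 1/10 s, in which the tool goes at most 50 mm and 8.59 degrees, less where a joint would pass 70% of its speed; a pose out of reach is approached as far as the arm can. A call with a gripper value outside its range is refused whole. The fingers move at their own pace and stop on an object; FORCE is the grip in N (left out, the last holds). Time passes only in rows, so rows that do not move let the fingers close. It gives the time, the measured TCP pose, the force and the opening at its end, in the units of the state.
- arm.observe(): the state, without advancing time (a new reading comes with each control period).
- eyes.get_image(name): name is "side" or "top" or "wrist"; returns a dict with "frame" (400x640x3 uint8, blue, green, red), "intrinsics" (3x3 intrinsics, pixels), "rvec" (rotation vector, rad) and "tvec" (3), from world to camera coordinates, as OpenCV has them; the wrist camera has in their place "T_tool_cam" (4x4, takes a point from camera to tool coordinates, whose origin is the TCP and whose axes are the flange's). Camera axes: x right, y down, z forward; pixel columns grow to the right and rows downward; lengths in m; the calibration is good to about 2 mm. A picture is of the moment at which its call begins: read the wrist's pose just before it. There is no depth.
- workorder.sign_off(): hands the job in, once; it reports no verdict.
The state is a dict: "clock": time; "joints": joint angles; "dq": joint speeds; "joint_efforts": joint torques, N m; "position": TCP position; "ee_rot": TCP orientation; "force": force on the tool from outside, world axes, zero at the start; "ft_torque": the same for the moment, N m; "width": opening from 0.0 (shut) to 1.0 (fully open).
Only numpy, scipy, OpenCV 4.12 (cv2) and the standard library are available. Lean on these libraries where they do the work, as an engineer would, in place of code of your own. Each camera call takes 0.05 s, during which the arm holds its last target.

## Task

Take the file from its wooden tray and dress the sawn top end of the striking plate in the vise: three forward strokes, away from the robot and square across the edge, each running at least the middle half of the teeth over the edge, with the file held level under light, steady pressure. File on the forward strokes only: lift the file clear of the edge for every return, never dragging it back, and do not force the plate over or let the file touch the vise. Then lay the file back inside its tray, teeth down, and leave the loose things on the bench where they are.

Things in the scene. Friction and masses are not known exactly. Their poses are not given: they have to be found in the camera images.
- file_grip (a point): Middle of the file's grip, half-way along it, 31 mm above its toothed underside. A steel blade 170 x 28 x 5 mm under an aluminium bar (22 mm wide, 10 high) with a blue grip rib 100 x 24 mm, 15 to 51 mm above the underside. 0.38 kg, balanced here. x axis along the file to its front (red band), z up. Take it by the rib's flat sides from above, firmly (40 N or more): filing twists it.
- file_sole (a point): Centre of the file's toothed underside; the teeth run 85 mm ahead of it and 85 mm behind it. Axes as file_grip (x to the file's front end, z up, away from the teeth).
- jaw_mid (a point): Middle of the jaws of the green bench vise, level with their tops, 100 mm above the bench. Right above it stands the brass striking plate, upright: its sawn top edge (bright, 22 mm along y, 3 mm along x) is 40 to 68 mm higher, set by hand: see or feel for it. x axis level, away from the robot, square to the edge: the way of the forward strokes; z up. Jaws 80 mm wide; vise 210 x 120 mm, fixed.
- grip_spring (a joint): Lean of the plate, rad, in the springy fibre pads that nip it, about the line of the jaw tops: 0 at rest, plus when its top is pushed away from the robot (as on a forward stroke), minus when dragged back. Stiffness 15 N m/rad; readings rough (about 0.01 rad). The plate does not give downwards; more than 20 N of press is too much for its hold. Friction of file on plate about 0.6.
- tray_floor (a point): Centre of the inner floor of the wooden, cork-lined tool tray, fixed to the bench; the file lies in it at the start and must at the end. Inside 210 x 70 mm, floor 5 mm and rim 12 mm above the bench. x axis along its length, z up.
- cylinder_mid (a point): Centre of a loose brass lock cylinder 66 x 31 x 17 mm lying on the bench beside the vise; to be left alone.
- padlock_mid (a point): Centre of a loose brass padlock lying on the bench beside the vise, body 42 x 40 x 20 mm with a steel shackle out to 50 mm from this point along its x axis; to be left alone.
- bin_mid (a point): Centre of a loose blue bin of key blanks, 95 x 70 x 30 mm, on the bench; to be left alone.

How it is judged:
By the outcome, as a careful person would: the job done as asked, in the order asked, and still so for the second after the job is handed in, with the robot touching nothing.
It also fails if it takes over 72 s, if anything falls off the work surface, if the arm or the gripper's body presses on something with over 40 N, if the wrist force passes 120 N, or if a joint passes its speed limit or range.

## Working session

There is one attempt and no reset: what is moved stays moved. The work goes in short steps, Python scripts to look and compute and a shell command to move; the robot and the scene stay as the last step left them, time stands still between calls to the robot, and variables do not carry over. Pictures are saved under pics/ and viewed, and the job is handed in when it is done.

```bash
ls; mkdir -p pics; python3 - <<'E'
from cell import arm, eyes
import cv2
print(arm.observe())
for n in ["side","top","wrist"]:
    d=eyes.get_image(n); cv2.imwrite(f"pics/{n}0.png",d["frame"])
    print(n,{k:v for k,v in d.items() if k!="frame"})
print(arm.grasp_offset)
E
```

```text
pics
{'clock': 0.0, 'joints': array([-1.30355811,  0.43520032,  0.02496389,  1.57411163, -0.01161138,
        1.13402285, -0.0751066 ]), 'dq': array([ 0.00174968, -0.00165061, -0.0007197 ,  0.0009061 ,  0.00107146,
        0.00239235, -0.00153533]), 'joint_efforts': array([-2.32982835e-03, -6.67852306e+01,  9.83619355e-01, -3.14472306e+01,
       -6.07019663e-02,  4.29723586e-02,  1.41685241e-04]), 'position': array([0.22577029, 0.58222941, 0.22595334]), 'ee_rot': array([-5.77717718e-01, -3.08784787e+00,  2.49518401e-03]), 'force': array([ 0.13659658,  0.55770737, -0.11060109]), 'ft_torque': array([-3.23479453e-05,  3.98670393e-02,  1.82909924e-03]), 'width': 1.0028455736077755}
side {'intrinsics': array([[392.62230271,   0.        , 318.60478074],
       [  0.        , 392.62230271, 193.34859424],
       [  0.        ,   0.        ,   1.        ]]), 'rvec': array([ 0.62768304, -2.70029951,  1.11771796]), 'tvec': array([0.55015062, 0.25310937, 0.78591457])}
top {'intrinsics': array([[491.27972566,   0.        , 324.97160972],
       [  0.        , 491.27972566, 199.98937567],
       [  0.        ,   0.        ,   1.        ]]), 'rvec': array([ 2.21975759, -2.16842525,  0.11144525]), 'tvec': array([-0.03963454,  0.63581081,  1.14287095])}
wrist {'intrinsics': array([[297.13091969,   0.        , 319.40092296],
       [  0.        , 297.13091969, 200.01164406],
       [  0.        ,   0.        ,   1.        ]]), 'T_tool_cam': array([[-6.50789262e-04, -9.51116311e-01, -3.08832220e-01,
         8.49589158e-02],
       [ 9.99999632e-01, -4.46132861e-04, -7.33293895e-04,
        -2.06418159e-04],
       [ 5.59667582e-04, -3.08832583e-01,  9.51116251e-01,
        -1.57719511e-01],
       [ 0.00000000e+00,  0.00000000e+00,  0.00000000e+00,
         1.00000000e+00]])}
0.0188
```

View pics/top0.png

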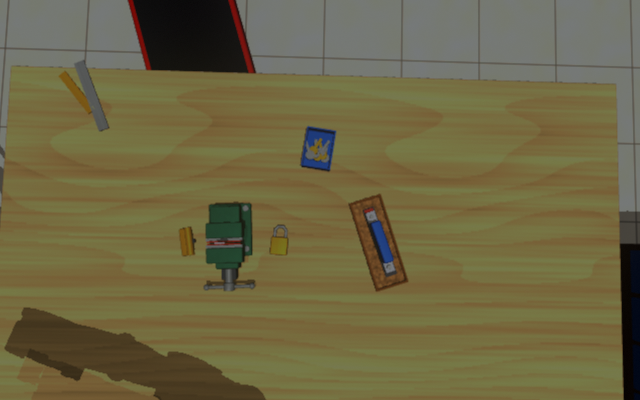

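View pics/side0.png

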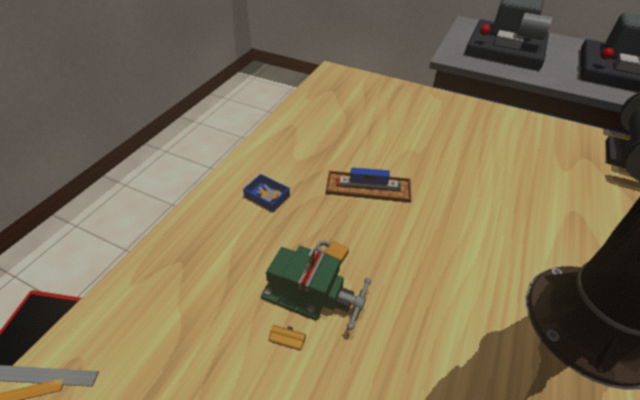

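View pics/wrist0.png

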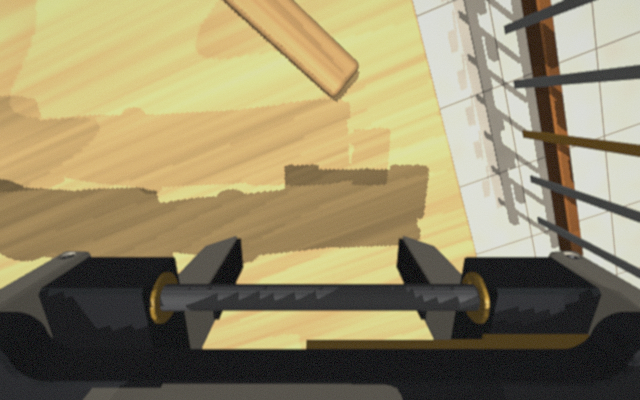

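```bash
python3 - <<'E'
import cv2
t=cv2.imread("pics/top0.png"); s=cv2.imread("pics/side0.png")
cv2.imwrite("pics/c1.png",cv2.resize(t[185:300,340:415],None,fx=5,fy=5,interpolation=cv2.INTER_CUBIC))
cv2.imwrite("pics/c2.png",cv2.resize(t[190:300,170:300],None,fx=5,fy=5,interpolation=cv2.INTER_CUBIC))
cv2.imwrite("pics/c3.png",cv2.resize(s[225:355,250:380],None,fx=4.6,fy=4.6,interpolation=cv2.INTER_CUBIC))
cv2.imwrite("pics/c4.png",cv2.resize(s[155:215,315:420],None,fx=7,fy=7,interpolation=cv2.INTER_CUBIC))
E
```

```text
(no output)
```

View pics/c1.png

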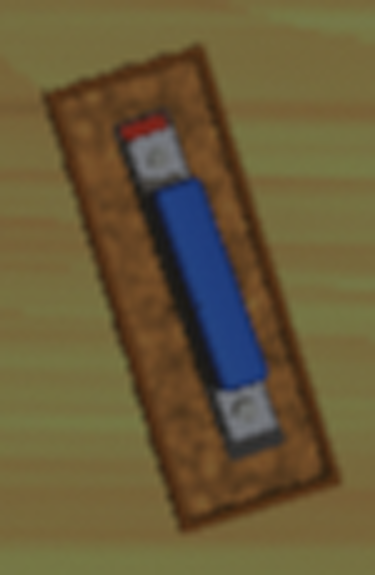

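View pics/c2.png

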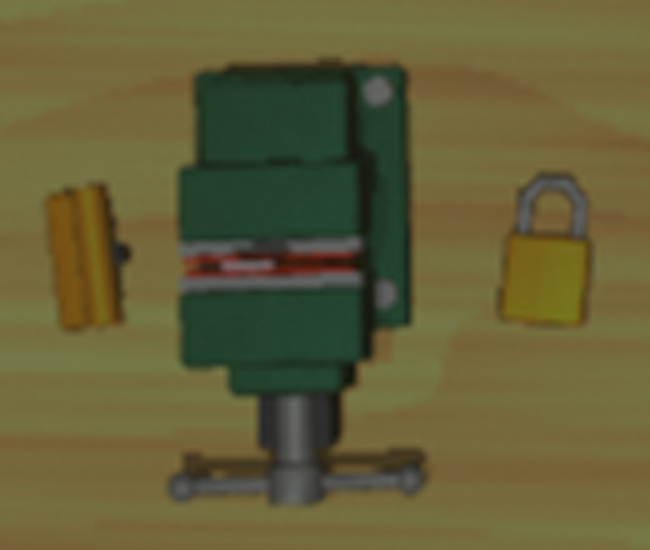

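View pics/c3.png

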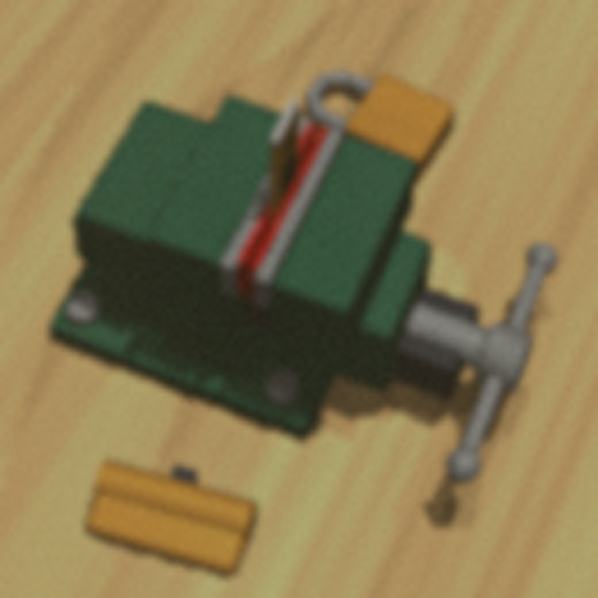

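View pics/c4.png

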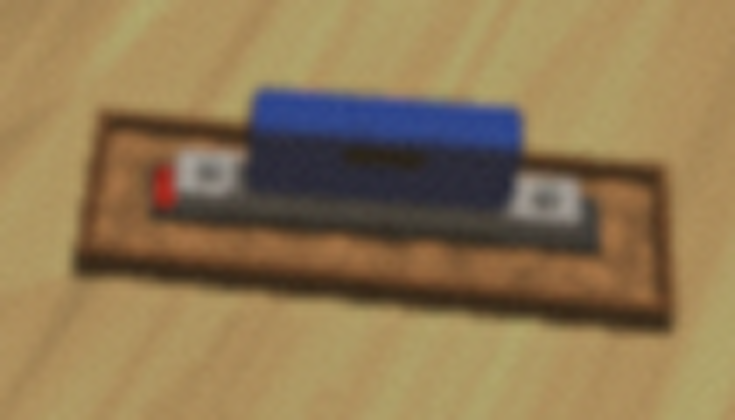

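```bash
cat > h.py <<'E'
import numpy as np, cv2
from cell import arm, eyes
from scipy.spatial.transform import Rotation as R
C={}
C['top']=(np.array([[491.27972566,0,324.97160972],[0,491.27972566,199.98937567],[0,0,1]]),np.array([2.21975759,-2.16842525,.11144525]),np.array([-.03963454,.63581081,1.14287095]))
C['side']=(np.array([[392.62230271,0,318.60478074],[0,392.62230271,193.34859424],[0,0,1]]),np.array([.62768304,-2.70029951,1.11771796]),np.array([.55015062,.25310937,.78591457]))
def ray(c,uv):
    K,r,t=C[c]; Rm=cv2.Rodrigues(r)[0]
    d=Rm.T@np.linalg.solve(K,[uv[0],uv[1],1.]); return -Rm.T@t,d
def atz(c,uv,z):
    o,d=ray(c,uv); return o+d*(z-o[2])/d[2]
def proj(c,P):
    K,r,t=C[c]; return cv2.projectPoints(np.array(P,float).reshape(-1,3),r,t,K,None)[0].reshape(-1,2)
def st():
    s=arm.observe(); M=R.from_rotvec(s['ee_rot']).as_matrix()
    print('t',round(float(s['clock']),2),'p',np.round(s['position'],4),'x',np.round(M[:,0],3),'y',np.round(M[:,1],3),'z',np.round(M[:,2],3),'F',np.round(s['force'],1),'T',np.round(s['ft_torque'],2),'w',round(float(s['width']),3))
    return s,M
E
python3 - <<'E'
from h import *
np.set_printoptions(precision=4,suppress=True)
f=lambda l,z:np.array([atz('top',(340+u/5,185+v/5),z) for u,v in l])
a=f([(158,188),(202,180),(268,378),(220,390)],.056);print(a,a.mean(0))
b=f([(120,123),(165,112),(280,437),(232,458)],.010);print(b,b.mean(0))
c=f([(45,92),(203,45),(340,482),(182,530)],.012);print(c,c.mean(0))
for q in (a,b,c):
  d=(q[0]+q[1]-q[2]-q[3])/2;print(np.linalg.norm(d),np.degrees(np.arctan2(d[1],d[0])))
g=lambda l,z:np.array([atz('top',(170+u/5,190+v/5),z) for u,v in l])
print(g([(180,245),(362,238),(362,283),(180,290),(271,264)],.1))
print(g([(222,266),(275,264)],.155))
print('cyl,padlock',g([(85,255),(545,250)],.015))
jm=g([(271,264)],.1)[0]
print(proj('side',[jm,jm+[0,.011,.05],jm+[0,-.011,.05]]))
E
```

```text
[[ 0.5844 -0.1329  0.056 ]
 [ 0.5886 -0.1533  0.056 ]
 [ 0.4983 -0.185   0.056 ]
 [ 0.4923 -0.1629  0.056 ]] [ 0.5409 -0.1585  0.056 ]
[[ 0.6168 -0.1196  0.01  ]
 [ 0.6226 -0.1413  0.01  ]
 [ 0.4684 -0.1987  0.01  ]
 [ 0.458  -0.1758  0.01  ]] [ 0.5414 -0.1588  0.01  ]
[[ 0.6307 -0.083   0.012 ]
 [ 0.6553 -0.1589  0.012 ]
 [ 0.4478 -0.2273  0.012 ]
 [ 0.4237 -0.1521  0.012 ]] [ 0.5394 -0.1553  0.012 ]
0.09627864644344444 18.678550665251542
0.16649939480929635 19.944782672326998
0.21831984344130712 18.34661869519544
[[0.5385 0.2364 0.1   ]
 [0.5434 0.1569 0.1   ]
 [0.5236 0.1562 0.1   ]
 [0.5188 0.2356 0.1   ]
 [0.5311 0.1963 0.1   ]]
[[0.5306 0.2069 0.155 ]
 [0.5319 0.1849 0.155 ]]
cyl,padlock [[0.5321 0.2991 0.015 ]
 [0.5393 0.0821 0.015 ]]
[[312.5379 265.6117]
 [310.0313 254.2278]
 [315.4311 245.3859]]
```

```bash
python3 - <<'E'
import cv2
t=cv2.imread("pics/top0.png"); s=cv2.imread("pics/side0.png")
a=cv2.resize(s[235:285,290:340],None,fx=12,fy=12,interpolation=cv2.INTER_NEAREST)
cv2.imwrite("pics/c5.png",a)
E
```

```text
(no output)
```

View pics/c5.png

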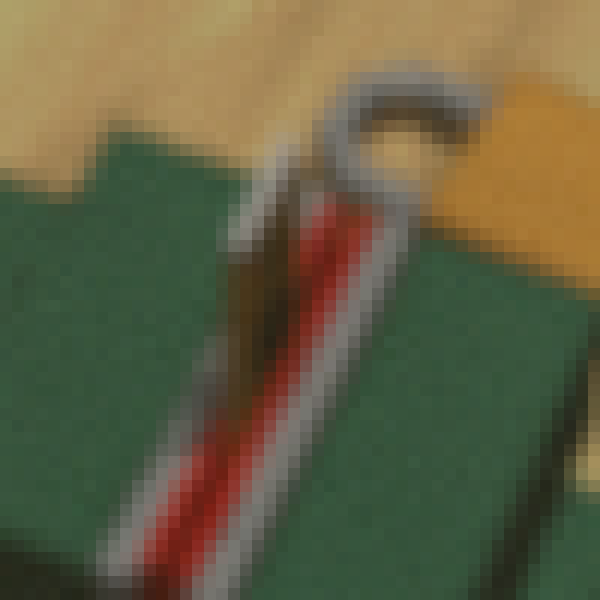

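```bash
python3 -m inch '[[[0,0,0,0,-8.1],[0,0,0,0,-8.1],[0,0,0,0,-8.1],[0,0,0,0,-8.1],[0,0,0,0,-8.1]]]'; cat >> h.py <<'E'
def to(p,yaw_deg):
    s,M=st(); d=M.T@(np.array(p)-s['position'])*1000
    y=np.degrees(np.arctan2(M[1,0],M[0,0])); 
    e=(yaw_deg-y+180)%360-180
    print('shift tool mm',np.round(d,1),'turn',round(-e,2),'yaw now',round(y,2))
E
python3 -c "
from h import *
to([.5405,-.158,.16],198.7)"
```

```text
clock: 0.65
position: [0.2252, 0.5813, 0.2243]
ee_rot: [0.565, -3.089, 0.007]
force: [-0.1, -0.7, -0.1]
width: 1.0
t 0.65 p [0.2252 0.5813 0.2243] x [-0.935 -0.354  0.003] y [-0.354  0.935 -0.004] z [-0.001 -0.005 -1.   ] F [-0.1 -0.7 -0.1] T [0.09 0.02 0.08] w 1.0
shift tool mm [ -33.6 -802.8   67.5] turn 2.02 yaw now -159.28
```

```bash
python3 -m inch '[[[0,-2,-48,0,0.5],[0,-2,-48,0,0.5],[0,-2,-48,0,0.5],[0,-2,-48,0,0.5],[0,-2,-48,0,0],[0,-2,-48,0,0],[0,-2,-48,0,0],[0,-2,-48,0,0],[0,-2,-48,0,0],[0,-2,-48,2,0],[0,-2,-48,2,0],[0,-2,-48,2,0]]]'; 
python3 -c "
from h import *
to([.5405,-.158,.16],198.7)"
```

```text
clock: 1.85
position: [0.4428, 0.032, 0.2172]
ee_rot: [0.535, -3.093, 0.003]
force: [0.6, 0.6, 0.5]
width: 0.997
t 1.85 p [0.4428 0.032  0.2172] x [-0.942 -0.336  0.003] y [-0.336  0.942 -0.001] z [-0.003 -0.002 -1.   ] F [0.6 0.6 0.5] T [ 0.07 -0.08  0.01] w 0.997
shift tool mm [ -28.4 -211.7   57.4] turn 0.92 yaw now -160.38
```

```bash
python3 -m inch '[[[0,-6,-46,10,0.9],[0,-6,-46,10,0],[0,-6,-46,10,0],[0,-6,-46,10,0],[0,-4,-26,10,0],[0,0,0,0,0]]]'; 
python3 - <<'E'
from h import *
to([.5405,-.158,.16],198.7)
d=eyes.get_image('wrist');cv2.imwrite('pics/w1.png',d['frame'])
d=eyes.get_image('top');cv2.imwrite('pics/t1.png',d['frame'])
E
```

```text
clock: 2.45
position: [0.5403, -0.1739, 0.1656]
ee_rot: [0.498, -3.101, 0.009]
force: [-0.6, 0.0, 0.2]
width: 1.0
t 2.45 p [ 0.5403 -0.1739  0.1656] x [-0.95  -0.313  0.002] y [-0.313  0.95  -0.005] z [-0.    -0.006 -1.   ] F [-0.6  0.   0.2] T [ 0.05  0.05 -0.01] w 1.0
shift tool mm [-5.2 15.1  5.6] turn -0.44 yaw now -161.74
```

View pics/w1.png

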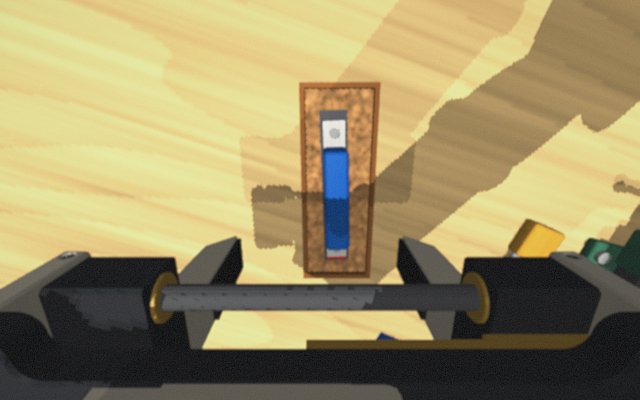

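```bash
cat >> h.py <<'E'
Kw=np.array([[297.13091969,0,319.40092296],[0,297.13091969,200.01164406],[0,0,1]])
Tw=np.array([[-6.50789262e-04,-9.51116311e-01,-3.08832220e-01,8.49589158e-02],[9.99999632e-01,-4.46132861e-04,-7.33293895e-04,-2.06418159e-04],[5.59667582e-04,-3.08832583e-01,9.51116251e-01,-1.57719511e-01],[0,0,0,1]])
def wz(uv,z,p,rv):
    M=R.from_rotvec(rv).as_matrix()
    o=M@Tw[:3,3]+p; d=M@(Tw[:3,:3]@np.linalg.solve(Kw,[uv[0],uv[1],1.]))
    return o+d*(z-o[2])/d[2]
E
python3 - <<'E'
from h import *
s=cv2.imread('pics/w1.png')
cv2.imwrite('pics/w1c.png',cv2.resize(s[75:285,285:395],None,fx=2.8*1,fy=2.8,interpolation=cv2.INTER_CUBIC))
p=np.array([.5403,-.1739,.1656]);rv=np.array([.498,-3.101,.009])
q=np.array([wz(u,.056,p,rv) for u in [(323,150),(347,150),(349,249),(325,248)]]);print(q,q.mean(0))
d=(q[2]+q[3]-q[0]-q[1]);print(np.degrees(np.arctan2(d[1],d[0])))
E
```

```text
[[ 0.49638705 -0.18601775  0.056     ]
 [ 0.48964424 -0.16558268  0.056     ]
 [ 0.58171691 -0.13023484  0.056     ]
 [ 0.58822552 -0.15332281  0.056     ]] [ 0.53899343 -0.15878952  0.056     ]
20.30328772292909
```

View pics/w1c.png

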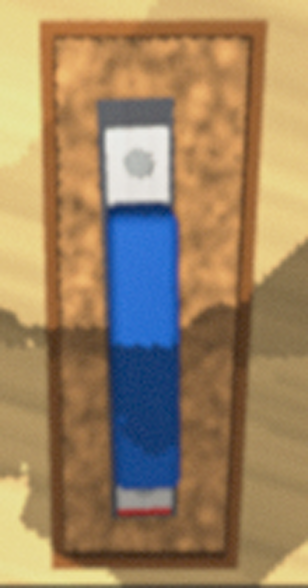

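```bash
python3 -m inch '[[[0,-5,15,0,-1],[0,0,0,0,0]]]'; 
python3 - <<'E'
from h import *
to([.540,-.1587,.020],199.3)
E
```

```text
clock: 2.75
position: [0.5394, -0.1502, 0.1669]
ee_rot: [0.537, -3.095, 0.003]
force: [0.5, -0.2, 0.1]
width: 1.002
t 2.75 p [ 0.5394 -0.1502  0.1669] x [-0.942 -0.337  0.001] y [-0.337  0.942 -0.002] z [-0.    -0.002 -1.   ] F [ 0.5 -0.2  0.1] T [ 0.12  0.01 -0.02] w 1.002
shift tool mm [  2.2  -8.  146.9] turn 0.39 yaw now -160.31
```

```bash
python3 -m inch '[[[0,1,-4,35,0.4],[0,1,-4,35,0],[0,0,0,30,0],[0,0,0,0,0],[0,0,0,0,0]]]'; 
python3 - <<'E'
from h import *
to([.540,-.1587,.020],199.3)
E
```

```text
clock: 3.25
position: [0.5433, -0.1488, 0.0691]
ee_rot: [-0.547, 3.085, -0.0]
force: [0.7, -0.5, 0.6]
width: 1.002
t 3.25 p [ 0.5433 -0.1488  0.0691] x [-0.939 -0.344 -0.008] y [-0.344  0.939 -0.002] z [ 0.008  0.001 -1.   ] F [ 0.7 -0.5  0.6] T [ 0.01  0.04 -0.04] w 1.002
shift tool mm [ 6.8 -8.1 49. ] turn 0.81 yaw now -159.89
```

```bash
python3 -m inch '[[[0,0,0,0,0]]]';python3 -m inch '[[[0,0,-8,0,0.8],[0,3,0,0,0],[0,0,0,0,0]]]'; 
python3 - <<'E'
from h import *
to([.540,-.1587,.020],199.3)
E
```

```text
clock: 3.35
position: [0.5437, -0.148, 0.0704]
ee_rot: [-0.549, 3.084, -0.0]
force: [-0.0, 0.1, 0.5]
width: 1.004
clock: 3.65
position: [0.5461, -0.1573, 0.0743]
ee_rot: [-0.526, 3.082, -0.003]
force: [-0.4, 0.1, 0.1]
width: 1.002
t 3.65 p [ 0.5461 -0.1573  0.0743] x [-0.943 -0.332 -0.015] y [-0.332  0.943 -0.004] z [ 0.015  0.001 -1.   ] F [-0.4  0.1  0.1] T [ 0.05  0.03 -0.04] w 1.002
shift tool mm [ 7.   0.9 54.2] turn 0.07 yaw now -160.63
```

```bash
python3 -m inch '[[[0,3,0,10,0],[0,3,0,10,0],[0,0,0,10,0]]]'; 
python3 - <<'E'
from h import *
to([.540,-.1587,.020],199.3)
E
```

```text
clock: 3.95
position: [0.5416, -0.1602, 0.044]
ee_rot: [-0.524, 3.079, -0.005]
force: [1.2, 0.2, -0.9]
width: 0.999
t 3.95 p [ 0.5416 -0.1602  0.044 ] x [-0.943 -0.331 -0.018] y [-0.331  0.944 -0.006] z [ 0.019 -0.    -1.   ] F [ 1.2  0.2 -0.9] T [0.11 0.03 0.01] w 0.999
shift tool mm [ 1.5  2.1 24. ] turn 0.03 yaw now -160.67
```

```bash
python3 -m inch '[[[0,1,1,10,0],[0,0,1,10,0],[0,0,0,3,0],[0,0,0,0,0]]]'; 
python3 - <<'E'
from h import *
to([.540,-.1587,.020],199.3)
E
```

```text
clock: 4.35
position: [0.5381, -0.1578, 0.0157]
ee_rot: [-0.525, 3.084, -0.002]
force: [0.3, -0.2, 0.7]
width: 0.999
t 4.35 p [ 0.5381 -0.1578  0.0157] x [-0.944 -0.331 -0.013] y [-0.331  0.944 -0.004] z [ 0.014  0.001 -1.   ] F [ 0.3 -0.2  0.7] T [0.01 0.05 0.03] w 0.999
shift tool mm [-1.6 -1.5 -4.3] turn 0.03 yaw now -160.67
```

```bash
python3 -m inch '[[[0,-1,0,-4,0],[0.4,0,0,0,0],[0.6,0,0,0,0],[0.8,0,0,0,0],[1,0,0,0,0],[1,0,0,0,0],[1,0,0,0,0],[1,0,0,0,0]]]' 55; 
python3 - <<'E'
from h import *
to([.540,-.1587,.020],199.3)
E
```

```text
clock: 5.15
position: [0.5405, -0.1577, 0.0216]
ee_rot: [-0.525, 3.081, -0.003]
force: [-0.2, 0.1, -0.6]
width: 0.441
t 5.15 p [ 0.5405 -0.1577  0.0216] x [-0.943 -0.331 -0.016] y [-0.331  0.944 -0.005] z [ 0.016  0.001 -1.   ] F [-0.2  0.1 -0.6] T [0.09 0.08 0.03] w 0.441
shift tool mm [ 0.8 -0.8  1.5] turn 0.04 yaw now -160.66
```

```bash
python3 -m inch '[[[1,0,0,0,0],[1,0,0,0,0],[1,0,0,0,0],[1,0,0,0,0]]]' 55; 
python3 - <<'E'
from h import *
to([.540,-.1587,.020],199.3)
E
```

```text
clock: 5.55
position: [0.5403, -0.1576, 0.0215]
ee_rot: [-0.525, 3.081, -0.003]
force: [-0.1, -0.5, 0.8]
width: 0.256
t 5.55 p [ 0.5403 -0.1576  0.0215] x [-0.943 -0.331 -0.015] y [-0.331  0.944 -0.005] z [ 0.016  0.001 -1.   ] F [-0.1 -0.5  0.8] T [0.12 0.1  0.05] w 0.256
shift tool mm [ 0.7 -0.9  1.5] turn 0.05 yaw now -160.65
```

```bash
python3 -m inch '[[[1,0,0,0,0],[1,0,0,-5,0],[1,0,0,-10,0],[1,0,0,-15,0],[1,0,0,-20,0],[1,0,0,-20,0],[1,0,0,-20,0],[1,0,0,-25,0],[1,0,0,-25,0],[1,0,0,-25,0],[1,0,0,-20,0],[1,0,0,-10,0]]]' 55; python3 -m inch '[[[1,0,0,-5,0],[1,0,0,0,0],[1,0,0,0,0]]]'
python3 - <<'E'
from h import *
to([.38,.187,.235],183.5)
for n in ['wrist','side']:
  d=eyes.get_image(n);cv2.imwrite(f'pics/{n}2.png',d['frame'])
E
```

```text
clock: 6.75
position: [0.5326, -0.1575, 0.227]
ee_rot: [-0.523, 3.088, 0.0]
force: [0.6, 0.8, -3.2]
width: 0.26
clock: 7.05
position: [0.5321, -0.1574, 0.2328]
ee_rot: [-0.522, 3.088, 0.001]
force: [-0.0, 0.4, -2.6]
width: 0.26
t 7.05 p [ 0.5321 -0.1574  0.2328] x [-0.944 -0.329 -0.01 ] y [-0.329  0.944 -0.001] z [ 0.01   0.002 -1.   ] F [-0.   0.4 -2.6] T [ 0.09  0.03 -0.03] w 0.26
shift tool mm [ 30.3 375.3  -3. ] turn 15.71 yaw now -160.79
```

View pics/wrist2.png

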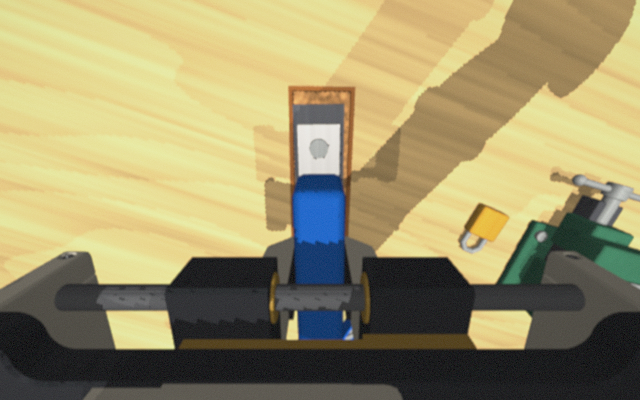

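View pics/side2.png

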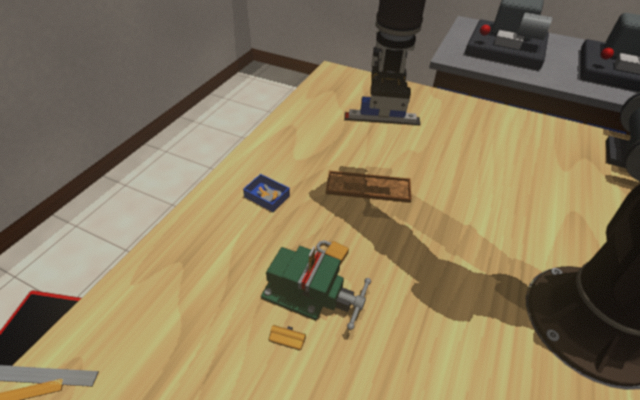

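```bash
python3 -m inch '[[[1,-10,20,0,2],[1,-12,32,0,3],[1,-12,32,0,3],[1,-12,32,0,3],[1,-10,32,0,3],[1,-8,20,0,2],[1,0,10,0,0],[1,0,0,0,0],[1,0,0,0,0]]]'; 
python3 - <<'E'
from h import *
s,M=st();print(s['ee_rot'])
for n in ['wrist']:
  d=eyes.get_image(n);cv2.imwrite(f'pics/{n}3.png',d['frame'])
to([.38,.187,.235],183.5)
E
```

```text
clock: 8.05
position: [0.555, 0.0339, 0.2252]
ee_rot: [0.066, -3.137, 0.002]
force: [-0.3, -0.6, -2.7]
width: 0.259
t 8.05 p [0.555  0.0339 0.2252] x [-0.999 -0.042  0.004] y [-0.042  0.999 -0.001] z [-0.003 -0.002 -1.   ] F [-0.3 -0.6 -2.7] T [-0.05  0.04  0.05] w 0.259
[ 6.58465447e-02 -3.13738327e+00  2.32487128e-03]
t 8.1 p [0.555  0.0337 0.2252] x [-0.999 -0.041  0.004] y [-0.041  0.999 -0.001] z [-0.004 -0.002 -1.   ] F [-0.7 -0.7 -4. ] T [ 0.07  0.01 -0.01] w 0.258
shift tool mm [168.5 160.4  -9.4] turn -1.13 yaw now -177.63
```

View pics/wrist3.png

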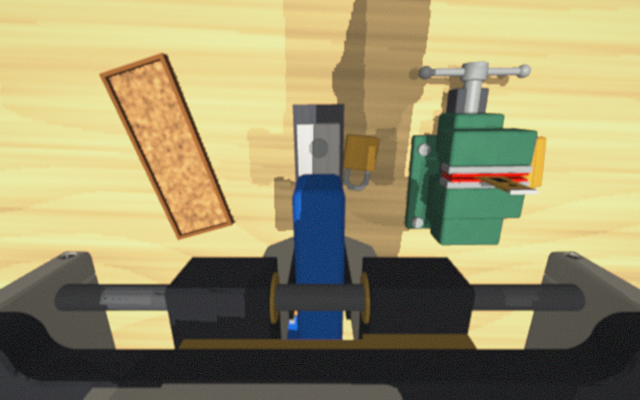

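Good view of the vise and plate; enlarging.

```bash
python3 - <<'E'
import cv2
s=cv2.imread("pics/wrist3.png")
cv2.imwrite("pics/c6.png",cv2.resize(s[120:250,400:560],None,fx=5,fy=4.6,interpolation=cv2.INTER_CUBIC)[:598])
E
```

```text
(no output)
```

View pics/c6.png

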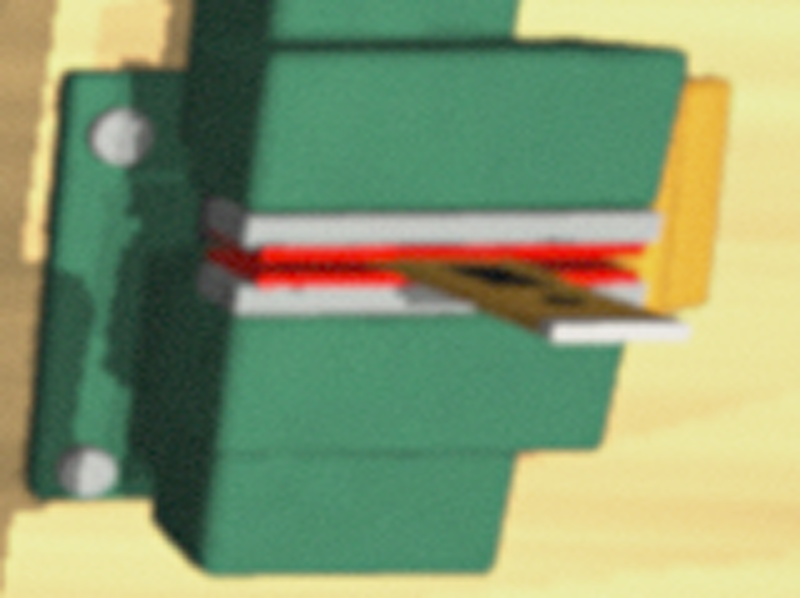

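```bash
python3 - <<'E'
from h import *
np.set_printoptions(precision=4,suppress=True)
p=np.array([.555,.0339,.2252]);rv=np.array([.0658,-3.1374,.0023])
W=lambda x,y,z:wz((400+x/5,120+y/4.6),z,p,rv)
for a in [W(248,211,.1),W(660,211,.1),W(235,315,.1),W(645,303,.1)]:print('jaw',a)
d=W(660,211,.1)-W(248,211,.1);print('yaw',np.degrees(np.arctan2(d[0],-d[1])))
for z in [.14,.145,.15,.155,.16,.168]:
  a,b=W(549,332,z),W(689,328,z);d=b-a
  T=[atz('top',(170+u/5,190+v/5),z) for u,v in [(275,264),(222,266)]]
  S=[atz('side',q,z) for q in [(313.8,247.1),(309.6,255.0)]]
  print(z,a,b,np.linalg.norm(d),np.degrees(np.arctan2(-d[0],d[1])),(a+b)[:2]/2,'top',(T[0]+T[1])[:2]/2,'side',(S[0]+S[1])[:2]/2)
E
```

```text
jaw [0.5217 0.1576 0.1   ]
jaw [0.5183 0.2369 0.1   ]
jaw [0.5442 0.159  0.1   ]
jaw [0.5382 0.2392 0.1   ]
yaw -177.61184890185893
0.14 [0.5349 0.1948 0.14  ] [0.5331 0.2184 0.14  ] 0.023641911321733284 4.265156389628658 [0.534  0.2066] top [0.531  0.1987] side [0.5347 0.193 ]
0.145 [0.5335 0.1914 0.145 ] [0.5318 0.2145 0.145 ] 0.02315588970682939 4.265156389628696 [0.5327 0.2029] top [0.5311 0.1978] side [0.5331 0.1964]
0.15 [0.5322 0.188  0.15  ] [0.5305 0.2106 0.15  ] 0.02266986809192546 4.265156389628461 [0.5314 0.1993] top [0.5312 0.1968] side [0.5315 0.1997]
0.155 [0.5309 0.1846 0.155 ] [0.5292 0.2068 0.155 ] 0.022183846477021568 4.265156389628496 [0.5301 0.1957] top [0.5313 0.1959] side [0.5299 0.203 ]
0.16 [0.5296 0.1813 0.16  ] [0.528  0.2029 0.16  ] 0.02169782486211768 4.265156389628825 [0.5288 0.1921] top [0.5313 0.195 ] side [0.5283 0.2063]
0.168 [0.5275 0.1759 0.168 ] [0.5259 0.1967 0.168 ] 0.020920190278271397 4.265156389628545 [0.5267 0.1863] top [0.5315 0.1935] side [0.5257 0.2116]
```

```bash
python3 -m inch '[[[1,10,15,0,-0.5],[1,20,30,-2,-0.5],[1,20,30,-2,0],[1,15,30,-2,0],[1,10,25,-2,0],[1,5,15,0,0],[1,2,8,0,0],[1,0,0,0,0],[1,0,0,0,0]]]'; 
python3 - <<'E'
from h import *
to([.473,.1935,.195],183.5)
E
```

```text
clock: 9.0
position: [0.4597, 0.1774, 0.2337]
ee_rot: [0.075, -3.138, 0.006]
force: [-0.8, -0.2, -2.6]
width: 0.263
t 9.0 p [0.4597 0.1774 0.2337] x [-0.999 -0.048  0.003] y [-0.048  0.999 -0.004] z [-0.003 -0.004 -1.   ] F [-0.8 -0.2 -2.6] T [ 0.04 -0.02  0.02] w 0.263
shift tool mm [-14.2  15.6  38.6] turn -0.77 yaw now -177.27
```

```bash
python3 -m inch '[[[1,-7,8,25,-0.4],[1,-7,8,12,-0.4],[1,0,0,0,0],[1,0,0,0,0],[1,0,0,0,0]]]'; 
python3 - <<'E'
from h import *
to([.473,.1935,.195],183.5)
E
```

```text
clock: 9.5
position: [0.4759, 0.1896, 0.1967]
ee_rot: [0.086, -3.139, 0.008]
force: [0.1, 0.3, -3.0]
width: 0.257
t 9.5 p [0.4759 0.1896 0.1967] x [-0.999 -0.055  0.002] y [-0.055  0.998 -0.005] z [-0.001 -0.005 -1.   ] F [ 0.1  0.3 -3. ] T [-0.04 -0.01 -0.  ] w 0.257
shift tool mm [2.7 4.1 1.7] turn -0.37 yaw now -176.87
```

```bash
python3 -m inch '[[[1,2,2,6,-0.4],[1,1,2,6,0],[1,0,0,5,0],[1,0,0,0,0]]]'; 
python3 - <<'E'
from h import *
to([.473,.1935,.170],183.5)
d=eyes.get_image('side')['frame'];cv2.imwrite('pics/s4.png',cv2.resize(d[175:325,240:380],None,fx=4,fy=4,interpolation=cv2.INTER_CUBIC))
E
```

```text
clock: 9.9
position: [0.4726, 0.1932, 0.1797]
ee_rot: [-0.097, 3.14, -0.007]
force: [-0.0, 1.0, -3.8]
width: 0.262
t 9.9 p [0.4726 0.1932 0.1797] x [-0.998 -0.061 -0.   ] y [-0.061  0.998 -0.004] z [ 0.    -0.004 -1.   ] F [-0.   1.  -3.8] T [ 0.05 -0.02 -0.02] w 0.262
shift tool mm [-0.5  0.3  9.7] turn 0.02 yaw now -176.48
```

View pics/s4.png

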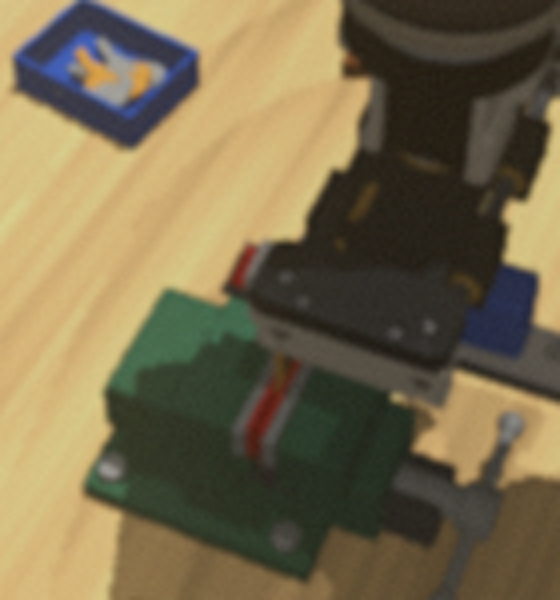

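```bash
python3 -m inch '[[[1,0,0,2,0],[1,0,0,2,0],[1,0,0,2,0]]]'; python3 -m inch '[[[1,0,0,1.5,0],[1,0,0,1.5,0]]]'
```

```text
clock: 10.25
position: [0.4731, 0.1934, 0.1741]
ee_rot: [-0.097, 3.139, -0.006]
force: [0.6, 0.7, -3.4]
width: 0.258
clock: 10.45
position: [0.4732, 0.1934, 0.1708]
ee_rot: [-0.096, 3.139, -0.006]
force: [0.2, 0.1, -3.1]
width: 0.256
```

```bash
python3 -m inch '[[[1,0,0,1.5,0],[1,0,0,1,0]]]';python3 -c "
from h import *
to([.473,.1935,.170],183.5)"
```

```text
clock: 10.65
position: [0.4738, 0.1936, 0.1688]
ee_rot: [-0.096, 3.137, -0.005]
force: [-3.4, -1.7, 9.7]
width: 0.257
t 10.65 p [0.4738 0.1936 0.1688] x [-0.998 -0.061 -0.003] y [-0.061  0.998 -0.003] z [ 0.003 -0.003 -1.   ] F [-3.4 -1.7  9.7] T [-0.23  0.08 -0.01] w 0.257
shift tool mm [ 0.8 -0.  -1.2] turn 0.01 yaw now -176.49
```

```bash
python3 -m inch '[[[1,-6,0,0.5,0]]]'; python3 -m inch '[[[1,-9,0,0.5,0]]]'
```

```text
clock: 10.75
position: [0.4786, 0.1941, 0.1689]
ee_rot: [-0.097, 3.139, -0.004]
force: [-7.9, -1.2, 8.2]
width: 0.256
clock: 10.85
position: [0.4867, 0.195, 0.1691]
ee_rot: [0.098, -3.14, 0.004]
force: [-4.9, -0.2, 4.9]
width: 0.257
```

```bash
python3 -m inch '[[[1,-9,0,0.8,0]]]'; python3 -m inch '[[[1,-9,0,0.8,0]]]'
```

```text
clock: 10.95
position: [0.4951, 0.1958, 0.1689]
ee_rot: [0.099, -3.139, 0.003]
force: [-8.0, -1.4, 10.0]
width: 0.258
clock: 11.05
position: [0.503, 0.1967, 0.1688]
ee_rot: [0.1, -3.137, 0.002]
force: [-10.1, -0.4, 13.3]
width: 0.265
```

```bash
python3 -m inch '[[[1,-9,0,0.9,0]]]';python3 -c "
from h import *
to([.531,.197,.169],183.5)"
```

```text
clock: 11.15
position: [0.5108, 0.1976, 0.1687]
ee_rot: [0.101, -3.134, 0.001]
force: [-11.8, -0.8, 14.8]
width: 0.261
t 11.15 p [0.5108 0.1976 0.1687] x [-0.998 -0.064  0.006] y [-0.064  0.998 -0.001] z [-0.006 -0.001 -1.   ] F [-11.8  -0.8  14.8] T [-0.31  2.32  0.  ] w 0.261
shift tool mm [-20.1  -1.9  -0.4] turn 0.18 yaw now -176.32
```

```bash
python3 -m inch '[[[1,-9,0,0.4,0]]]'; python3 -m inch '[[[1,-9,0,0.4,0]]]'
```

```text
clock: 11.25
position: [0.5192, 0.1985, 0.1688]
ee_rot: [0.101, -3.133, 0.0]
force: [-1.8, -0.1, -0.7]
width: 0.256
clock: 11.35
position: [0.5282, 0.1993, 0.1686]
ee_rot: [0.102, -3.132, -0.0]
force: [-2.3, -0.0, 1.4]
width: 0.254
```

```bash
python3 -m inch '[[[1,-9,0,0.6,0]]]'; python3 -m inch '[[[1,-9,0,0.6,0]]]'
```

```text
clock: 11.45
position: [0.537, 0.2, 0.1682]
ee_rot: [0.102, -3.131, -0.0]
force: [-8.8, -1.1, 11.2]
width: 0.265
clock: 11.55
position: [0.5453, 0.2008, 0.168]
ee_rot: [0.103, -3.129, -0.001]
force: [-9.2, -1.3, 13.2]
width: 0.256
```

```bash
python3 -m inch '[[[1,-9,0,0.6,0]]]';python3 -c "
from h import *
to([.59,.1995,.169],183.5)"
```

```text
clock: 11.65
position: [0.5536, 0.2017, 0.1677]
ee_rot: [0.103, -3.126, -0.001]
force: [-8.0, -1.8, 11.1]
width: 0.258
t 11.65 p [0.5536 0.2017 0.1677] x [-0.998 -0.066  0.014] y [-0.066  0.998  0.001] z [-0.014  0.    -1.   ] F [-8.  -1.8 11.1] T [-0.25  2.34  0.03] w 0.258
shift tool mm [-36.2  -4.5  -1.8] turn 0.28 yaw now -176.22
```

```bash
python3 -m inch '[[[1,-9,0,0.4,0]]]'; python3 -m inch '[[[1,-9,0,0.4,0]]]'; python3 -m inch '[[[1,-9,0,0.4,0]]]'
```

```text
clock: 11.75
position: [0.5622, 0.2024, 0.1674]
ee_rot: [0.104, -3.124, -0.001]
force: [-4.6, -0.9, 6.2]
width: 0.256
clock: 11.85
position: [0.5709, 0.2032, 0.1671]
ee_rot: [0.104, -3.123, -0.002]
force: [-5.5, -0.4, 5.2]
width: 0.261
clock: 11.95
position: [0.5797, 0.2039, 0.1666]
ee_rot: [0.104, -3.121, -0.002]
force: [-5.4, -0.3, 5.9]
width: 0.257
```

```bash
python3 -m inch '[[[1,-8,0,0.4,0]]]'; python3 -m inch '[[[1,-5,0,-12,0],[1,0,0,-15,0],[1,0,0,-10,0],[1,0,0,0,0]]]'; python3 - <<'E'
from h import *
to([.473,.1935,.195],183.5)
d=eyes.get_image('side')['frame'];cv2.imwrite('pics/s5.png',cv2.resize(d[175:325,240:380],None,fx=4,fy=4,interpolation=cv2.INTER_CUBIC))
E
```

```text
clock: 12.05
position: [0.5874, 0.2045, 0.1662]
ee_rot: [0.104, -3.119, -0.002]
force: [-5.1, 0.1, 6.3]
width: 0.257
clock: 12.45
position: [0.5955, 0.2041, 0.2018]
ee_rot: [0.103, -3.118, 0.001]
force: [-0.2, 0.0, -2.7]
width: 0.259
t 12.45 p [0.5955 0.2041 0.2018] x [-0.998 -0.066  0.022] y [-0.066  0.998 -0.   ] z [-0.022 -0.002 -1.   ] F [-0.2  0.  -2.7] T [ 0.01 -0.07  0.06] w 0.259
shift tool mm [122.8  -2.5   9.5] turn 0.27 yaw now -176.23
```

View pics/s5.png

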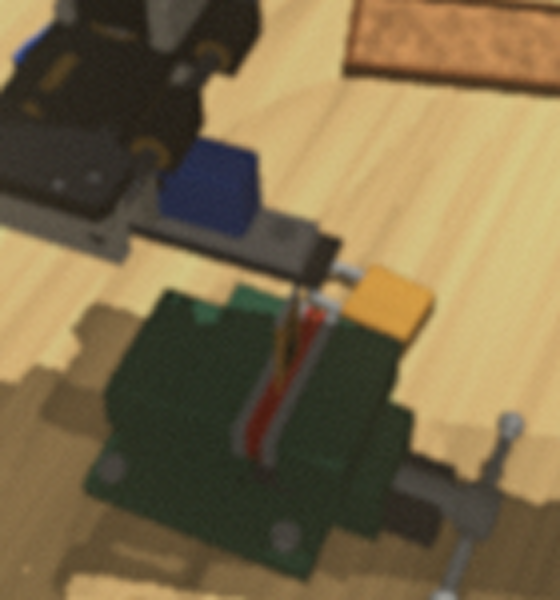

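```bash
python3 -m inch '[[[1,15,-0.5,0,0.2],[1,35,-0.5,0,0],[1,40,-0.5,0,0],[1,20,0,0,0],[1,0,0,0,0],[1,0,0,0,0],[1,0,0,0,0]]]'; python3 - <<'E'
from h import *
to([.473,.1935,.195],183.5)
E
```

```text
clock: 13.2
position: [0.4805, 0.1941, 0.1983]
ee_rot: [0.097, -3.114, 0.006]
force: [-0.1, -0.3, -2.9]
width: 0.258
t 13.2 p [0.4805 0.1941 0.1983] x [-0.998 -0.062  0.026] y [-0.062  0.998 -0.003] z [-0.026 -0.005 -1.   ] F [-0.1 -0.3 -2.9] T [ 0.06 -0.   -0.01] w 0.258
shift tool mm [ 7.5 -0.1  3.5] turn 0.07 yaw now -176.43
```

```bash
python3 -m inch '[[[1,1,0,-10,0],[1,1,0,-15,0],[1,1,0,-15,0],[1,1,0,-15,0],[1,1,0,-15,0],[1,1,0,-15,0],[1,0,0,-15,0],[1,0,0,-10,0],[1,0,0,0,0]]]'; python3 - <<'E'
from h import *
to([.473,.1935,.195],183.5)
E
python3 -m inch '[[[1,0,0,35,0],[1,0,0,35,0],[1,0,0,0,0],[1,0,0,0,0],[1,0,0,0,0]]]'; python3 - <<'E'
from h import *
to([.473,.1935,.195],183.5)
E
```

```text
clock: 14.1
position: [0.4839, 0.1935, 0.3165]
ee_rot: [0.088, -3.118, 0.008]
force: [0.1, -0.1, -4.4]
width: 0.259
t 14.1 p [0.4839 0.1935 0.3165] x [-0.998 -0.056  0.022] y [-0.057  0.998 -0.005] z [-0.022 -0.006 -1.   ] F [ 0.1 -0.1 -4.4] T [ 0.07 -0.03  0.01] w 0.259
shift tool mm [  8.2   1.2 121.7] turn -0.27 yaw now -176.77
clock: 14.6
position: [0.4842, 0.1932, 0.2463]
ee_rot: [0.086, -3.12, 0.007]
force: [-0.4, 0.0, -3.7]
width: 0.257
t 14.6 p [0.4842 0.1932 0.2463] x [-0.998 -0.055  0.02 ] y [-0.055  0.998 -0.004] z [-0.02  -0.005 -1.   ] F [-0.4  0.  -3.7] T [ 0.04 -0.05  0.01] w 0.257
shift tool mm [10.1  1.2 51.5] turn -0.33 yaw now -176.83
```

```bash
python3 -m inch '[[[1,0,0,-45,0],[1,0,0,-45,0],[1,0,0,-45,0],[1,0,0,-45,0],[1,0,0,0,0],[1,0,0,0,0]]]'; python3 - <<'E'
from h import *
to([.473,.1935,.195],183.5)
E
python3 -m inch '[[[1,0,0,45,0],[1,0,0,45,0],[1,0,0,45,0],[1,0,0,0,0],[1,0,0,0,0],[1,0,0,0,0]]]'; python3 - <<'E'
from h import *
to([.473,.1935,.195],183.5)
E
```

```text
clock: 15.2
position: [0.4882, 0.1937, 0.441]
ee_rot: [0.086, -3.128, 0.002]
force: [0.2, -1.4, -4.7]
width: 0.259
t 15.2 p [0.4882 0.1937 0.441 ] x [-0.998 -0.055  0.012] y [-0.055  0.999 -0.001] z [-0.012 -0.001 -1.   ] F [ 0.2 -1.4 -4.7] T [ 0.01 -0.01 -0.02] w 0.259
shift tool mm [ 12.2   0.8 246.2] turn -0.37 yaw now -176.87
clock: 15.8
position: [0.4866, 0.1932, 0.3043]
ee_rot: [0.085, -3.131, -0.001]
force: [0.1, 0.5, -3.2]
width: 0.26
t 15.8 p [0.4866 0.1932 0.3043] x [-0.998 -0.054  0.009] y [-0.054  0.999  0.001] z [-0.009  0.    -1.   ] F [ 0.1  0.5 -3.2] T [ 0.03  0.01 -0.02] w 0.26
shift tool mm [ 12.5   1.  109.4] turn -0.39 yaw now -176.89
```

```bash
python3 -m inch '[[[1,2,0,-45,-0.2],[1,2,0,-45,0],[1,2,0,-45,0],[1,0,0,0,0],[1,0,0,0,0],[1,0,0,45,0],[1,0,0,45,0],[1,0,0,45,0],[1,0,0,0,0],[1,0,0,0,0]]]'; python3 - <<'E'
from h import *
to([.473,.1935,.195],183.5)
E
python3 -m inch '[[[1,2,0,-45,-0.2],[1,2,0,-45,0],[1,2,0,-45,0],[1,0,0,0,0],[1,0,0,0,0],[1,0,0,45,0],[1,0,0,45,0],[1,0,0,45,0],[1,0,0,0,0],[1,0,0,0,0]]]'; python3 - <<'E'
from h import *
to([.473,.1935,.195],183.5)
E
```

```text
clock: 16.8
position: [0.4853, 0.1943, 0.3188]
ee_rot: [-0.089, 3.13, 0.016]
force: [-0.2, 0.8, -2.6]
width: 0.26
t 16.8 p [0.4853 0.1943 0.3188] x [-0.998 -0.057 -0.01 ] y [-0.057  0.998  0.01 ] z [ 0.01  0.01 -1.  ] F [-0.2  0.8 -2.6] T [-0.02  0.02  0.03] w 0.26
shift tool mm [ 13.5  -1.3 123.6] turn -0.24 yaw now -176.74
clock: 17.8
position: [0.4827, 0.1946, 0.3343]
ee_rot: [-0.092, 3.114, 0.028]
force: [0.1, 1.1, -2.4]
width: 0.258
t 17.8 p [0.4827 0.1946 0.3343] x [-0.998 -0.059 -0.026] y [-0.059  0.998  0.017] z [ 0.025  0.019 -1.   ] F [ 0.1  1.1 -2.4] T [0.01 0.04 0.01] w 0.258
shift tool mm [ 13.4  -3.  139. ] turn -0.12 yaw now -176.62
```

```bash
python3 -m inch '[[[1,3,0,20,0],[1,3,0,20,0],[1,2,0,20,0],[1,0,0,20,0],[1,0,0,0,0],[1,0,0,0,0]]]'; python3 - <<'E'
from h import *
to([.473,.1935,.195],183.5)
E
python3 -m inch '[[[1,0,-40,0,0],[1,0,-40,0,0],[1,0,0,0,0],[1,0,0,0,0],[1,0,40,0,0],[1,0,40,0,0],[1,0,0,0,0],[1,0,0,0,0]]]'; python3 - <<'E'
from h import *
to([.473,.1935,.195],183.5)
E
```

```text
clock: 18.4
position: [0.4853, 0.1999, 0.2676]
ee_rot: [-0.092, 3.095, 0.043]
force: [-0.5, 0.7, -2.4]
width: 0.261
t 18.4 p [0.4853 0.1999 0.2676] x [-0.997 -0.059 -0.045] y [-0.06   0.998  0.026] z [ 0.044  0.029 -0.999] F [-0.5  0.7 -2.4] T [-0.    0.08 -0.01] w 0.261
shift tool mm [16.  -7.5 71.7] turn -0.14 yaw now -176.64
clock: 19.2
position: [0.4929, 0.2049, 0.2833]
ee_rot: [-0.093, 3.075, 0.057]
force: [-0.1, -0.9, -3.3]
width: 0.254
t 19.2 p [0.4929 0.2049 0.2833] x [-0.996 -0.059 -0.065] y [-0.061  0.998  0.035] z [ 0.063  0.039 -0.997] F [-0.1 -0.9 -3.3] T [-0.07  0.09 -0.03] w 0.254
shift tool mm [ 26.2 -13.3  86.3] turn -0.11 yaw now -176.61
```

```bash
python3 -m inch '[[[1,0,0,0,0],[1,0,0,0,0],[1,0,0,0,0]]]'; python3 - <<'E'
from h import *
s,M=st(); print(np.round(s['dq'],3), np.round(s['joints'],3))
E
```

```text
clock: 19.5
position: [0.4934, 0.2049, 0.2846]
ee_rot: [-0.093, 3.074, 0.058]
force: [0.2, 0.3, -3.2]
width: 0.254
t 19.5 p [0.4934 0.2049 0.2846] x [-0.996 -0.059 -0.067] y [-0.062  0.997  0.036] z [ 0.065  0.04  -0.997] F [ 0.2  0.3 -3.2] T [-0.05  0.15  0.  ] w 0.254
[ 0.006 -0.003  0.005 -0.001  0.004  0.003  0.   ] [-0.663  0.191  0.208  1.783 -0.052  1.096  1.192]
```

```bash
S='from h import *
s=arm.observe();M=R.from_rotvec(s["ee_rot"]).as_matrix();print(round(float(s["clock"]),2),np.round(s["position"],4),np.round(M[:,2],4))'
i(){ python3 -c "$S"; }
python3 -m inch '[[[1,0,0,-30,0]]]' >/dev/null; i
python3 -m inch '[[[1,0,0,-25,0]]]' >/dev/null; i
python3 -m inch '[[[1,0,0,-15,0]]]' >/dev/null; i
python3 -m inch '[[[1,0,0,-8,0]]]' >/dev/null; i
python3 -m inch '[[[1,0,0,-3,0]]]' >/dev/null; i
python3 -m inch '[[[1,0,0,0,0]]]' >/dev/null; i
python3 -m inch '[[[1,0,0,10,0]]]' >/dev/null; i
python3 -m inch '[[[1,0,0,20,0]]]' >/dev/null; i
python3 -m inch '[[[1,0,0,30,0]]]' >/dev/null; i
python3 -m inch '[[[1,0,0,20,0]]]' >/dev/null; i
python3 -m inch '[[[1,0,0,10,0]]]' >/dev/null; i
python3 -m inch '[[[1,0,0,0,0]]]' >/dev/null; i
```

```text
19.6 [0.4896 0.2022 0.3115] [ 0.0587  0.0359 -0.9976]
19.7 [0.4882 0.2004 0.3374] [ 0.0585  0.0355 -0.9977]
19.8 [0.4876 0.199  0.354 ] [ 0.0595  0.0358 -0.9976]
19.9 [0.4877 0.1981 0.3634] [ 0.0611  0.0365 -0.9975]
20.0 [0.4877 0.1976 0.3672] [ 0.0621  0.037  -0.9974]
20.1 [0.4879 0.1972 0.3671] [ 0.0622  0.037  -0.9974]
20.2 [0.4889 0.1976 0.3572] [ 0.0635  0.0377 -0.9973]
20.3 [0.4905 0.1984 0.3367] [ 0.0646  0.0383 -0.9972]
20.4 [0.4929 0.1997 0.3059] [ 0.0659  0.0389 -0.9971]
20.5 [0.493  0.2    0.2826] [ 0.063   0.0374 -0.9973]
20.6 [0.4923 0.1998 0.2694] [ 0.0594  0.0353 -0.9976]
20.7 [0.4911 0.1992 0.267 ] [ 0.0557  0.0331 -0.9979]
```

```bash
S='from h import *
s=arm.observe();M=R.from_rotvec(s["ee_rot"]).as_matrix();print(round(float(s["clock"]),2),np.round(s["position"],4),np.round(M[:,2],4))'
i(){ python3 -c "$S"; }
python3 -m inch '[[[1,1,0,-35,0],[1,1,0,-25,0],[1,1,0,-18,0],[1,0,0,-10,0],[1,0,0,-4,0]]]' >/dev/null; i
python3 -m inch '[[[1,0,0,15,0],[1,0,0,30,0],[1,0,0,20,0],[1,0,0,12,0],[1,0,0,6,0],[1,0,0,2,0]]]' >/dev/null; i
python3 -m inch '[[[1,1,0,-35,0],[1,1,0,-25,0],[1,1,0,-18,0],[1,0,0,-10,0],[1,0,0,-4,0]]]' >/dev/null; i
python3 -m inch '[[[1,0,0,15,0],[1,0,0,30,0],[1,0,0,20,0],[1,0,0,12,0],[1,0,0,6,0],[1,0,0,2,0]]]' >/dev/null; i
```

```text
21.2 [0.4823 0.1955 0.3617] [ 0.0535  0.0315 -0.9981]
21.8 [0.4874 0.1984 0.2736] [ 0.0547  0.0321 -0.998 ]
22.3 [0.479  0.1949 0.3685] [ 0.0533  0.0311 -0.9981]
22.9 [0.484  0.1977 0.28  ] [ 0.0541  0.0315 -0.998 ]
```

```bash
S='from h import *
s=arm.observe();M=R.from_rotvec(s["ee_rot"]).as_matrix();print(round(float(s["clock"]),2),np.round(s["position"],4),np.round(M[:,2],4))'
i(){ python3 -c "$S"; }
python3 -m inch '[[[1,-10,0,0,0]]]' >/dev/null; i
python3 -m inch '[[[1,-20,0,0,0]]]' >/dev/null; i
python3 -m inch '[[[1,-25,0,0,0]]]' >/dev/null; i
python3 -m inch '[[[1,-15,0,0,0]]]' >/dev/null; i
python3 -m inch '[[[1,-5,0,0,0]]]' >/dev/null; i
python3 -m inch '[[[1,0,0,0,0]]]' >/dev/null; i
python3 -m inch '[[[1,10,0,0,0]]]' >/dev/null; i
python3 -m inch '[[[1,25,0,0,0]]]' >/dev/null; i
python3 -m inch '[[[1,25,0,0,0]]]' >/dev/null; i
python3 -m inch '[[[1,15,0,0,0]]]' >/dev/null; i
python3 -m inch '[[[1,5,0,0,0]]]' >/dev/null; i
python3 -m inch '[[[1,0,0,0,0]]]' >/dev/null; i
```

```text
23.0 [0.4934 0.1983 0.2804] [ 0.053   0.0314 -0.9981]
23.1 [0.5135 0.1997 0.2822] [ 0.0532  0.0321 -0.9981]
23.2 [0.5396 0.2014 0.2845] [ 0.0542  0.033  -0.998 ]
23.3 [0.5571 0.2023 0.2863] [ 0.0565  0.0334 -0.9978]
23.4 [0.5645 0.2026 0.2872] [ 0.0584  0.0335 -0.9977]
23.5 [0.5655 0.2024 0.2874] [ 0.0592  0.0334 -0.9977]
23.6 [0.556  0.2018 0.2869] [ 0.0598  0.0332 -0.9977]
23.7 [0.5311 0.2002 0.2852] [ 0.0605  0.0329 -0.9976]
23.8 [0.5043 0.1988 0.2835] [ 0.0599  0.0329 -0.9977]
23.9 [0.4864 0.1979 0.2825] [ 0.0588  0.0332 -0.9977]
24.0 [0.4787 0.1976 0.2824] [ 0.058   0.0338 -0.9977]
24.1 [0.4774 0.1977 0.2828] [ 0.058   0.0345 -0.9977]
```

```bash
S='from h import *
s=arm.observe();M=R.from_rotvec(s["ee_rot"]).as_matrix();print(round(float(s["clock"]),2),np.round(s["position"],4),np.round(M[:,2],4),np.round(s["joints"],3))'
i(){ python3 -c "$S"; }
python3 -m inch '[[[1,0,0,-30,0]]]' >/dev/null; i
python3 -m inch '[[[1,0,0,-25,0],[1,0,0,-15,0],[1,0,0,-8,0],[1,0,0,-3,0],[1,0,0,0,0]]]' >/dev/null; i
python3 -m inch '[[[1,0,0,10,0],[1,0,0,20,0],[1,0,0,30,0]]]' >/dev/null; i
python3 -m inch '[[[1,0,0,20,0]]]' >/dev/null; i
python3 -m inch '[[[1,0,0,10,0]]]' >/dev/null; i
python3 -m inch '[[[1,0,0,0,0]]]' >/dev/null; i
python3 -m inch '[[[1,0,0,0,0]]]' >/dev/null; i
```

```text
24.2 [0.4737 0.196  0.3101] [ 0.0528  0.0315 -0.9981] [-0.679  0.144  0.213  1.775 -0.038  1.165  1.173]
24.7 [0.4736 0.1945 0.3664] [ 0.0587  0.0343 -0.9977] [-0.684  0.11   0.217  1.678 -0.029  1.289  1.165]
25.0 [0.4786 0.1971 0.3051] [ 0.0623  0.0363 -0.9974] [-0.676  0.149  0.214  1.782 -0.04   1.142  1.176]
25.1 [0.4787 0.1973 0.2818] [ 0.0596  0.0347 -0.9976] [-0.673  0.168  0.213  1.818 -0.045  1.091  1.181]
25.2 [0.4781 0.197  0.2686] [ 0.056   0.0325 -0.9979] [-0.671  0.18   0.212  1.837 -0.048  1.064  1.184]
25.3 [0.4769 0.1964 0.2663] [ 0.0524  0.0303 -0.9982] [-0.671  0.183  0.212  1.84  -0.048  1.063  1.184]
25.4 [0.4768 0.1964 0.2661] [ 0.0518  0.0299 -0.9982] [-0.671  0.183  0.212  1.84  -0.048  1.063  1.184]
```

```bash
S='from h import *
s=arm.observe();M=R.from_rotvec(s["ee_rot"]).as_matrix();print(round(float(s["clock"]),2),np.round(s["position"],4),np.round(M[:,2],4))'
i(){ python3 -c "$S"; }
python3 -m inch '[[[1,0,0,-10,0],[1,0,0,-20,0],[1,0,0,-25,0],[1,0,0,-25,0],[1,0,0,-25,0],[1,0,0,-20,0],[1,0,0,-10,0],[1,0,0,0,0]]]' >/dev/null; i
python3 -m inch '[[[1,0,0,10,0],[1,0,0,20,0],[1,0,0,30,0],[1,0,0,40,0]]]' >/dev/null; i
python3 -m inch '[[[1,0,0,30,0],[1,0,0,20,0],[1,0,0,10,0],[1,0,0,0,0],[1,0,0,0,0]]]' >/dev/null; i
```

```text
26.2 [0.4708 0.192  0.418 ] [ 0.064   0.0372 -0.9973]
26.6 [0.4789 0.1964 0.3165] [ 0.0705  0.041  -0.9967]
27.1 [0.4764 0.1955 0.2426] [ 0.0547  0.0315 -0.998 ]
```

```bash
S='from h import *
s=arm.observe();M=R.from_rotvec(s["ee_rot"]).as_matrix();print(round(float(s["clock"]),2),np.round(s["position"],4),np.round(M[:,2],4))'
i(){ python3 -c "$S"; }
python3 -m inch '[[[1,0,0,-36,0],[1,0,0,-30,0],[1,0,0,-24,0],[1,0,0,-18,0],[1,0,0,-13,0],[1,0,0,-9,0],[1,0,0,-6,0],[1,0,0,-4,0],[1,0,0,-2,0]]]' >/dev/null; i
python3 -m inch '[[[1,0,0,6,0],[1,0,0,12,0],[1,0,0,18,0],[1,0,0,24,0],[1,0,0,30,0]]]' >/dev/null; i
python3 -m inch '[[[1,0,0,20,0],[1,0,0,10,0],[1,0,0,0,0],[1,0,0,0,0]]]' >/dev/null; i
```

```text
28.0 [0.4694 0.1908 0.3973] [ 0.064   0.037  -0.9973]
28.5 [0.4759 0.1945 0.3031] [ 0.0661  0.0381 -0.9971]
28.9 [0.474  0.1937 0.264 ] [ 0.0554  0.0315 -0.998 ]
```

```bash
S='from h import *
s=arm.observe();M=R.from_rotvec(s["ee_rot"]).as_matrix();print(round(float(s["clock"]),2),np.round(s["position"],4),np.round(M[:,2],4))'
i(){ python3 -c "$S"; }
python3 -m inch '[[[1,0,0,-35,0],[1,0,0,-27,0],[1,0,0,-15,0],[1,0,0,-8,0],[1,0,0,-3,0],[1,0,0,0,0],[1,0,0,10,0],[1,0,0,20,0],[1,0,0,30,0],[1,0,0,20,0],[1,0,0,10,0],[1,0,0,0,0]]]' >/dev/null; i
python3 -m inch '[[[1,0,0,-45,0],[1,0,0,-24,0],[1,0,0,-12,0],[1,0,0,-5,0],[1,0,0,0,0]]]' >/dev/null; i
python3 -m inch '[[[1,0,0,10,0],[1,0,0,20,0],[1,0,0,28,0],[1,0,0,18,0],[1,0,0,8,0],[1,0,0,0,0]]]' >/dev/null; i
```

```text
30.1 [0.4731 0.1931 0.2592] [ 0.054   0.0306 -0.9981]
30.6 [0.4679 0.1901 0.3483] [ 0.0525  0.0293 -0.9982]
31.2 [0.4701 0.1914 0.2551] [ 0.0471  0.0261 -0.9985]
```

```bash
S='from h import *
s=arm.observe();M=R.from_rotvec(s["ee_rot"]).as_matrix();print(round(float(s["clock"]),2),np.round(s["position"],4),np.round(M[:,2],4))'
i(){ python3 -c "$S"; }
python3 -m inch '[[[1,0,0,-50,0],[1,0,0,-22,0],[1,0,0,-10,0],[1,0,0,-4,0],[1,0,0,0,0],[1,0,0,10,0],[1,0,0,20,0],[1,0,0,28,0],[1,0,0,18,0],[1,0,0,8,0],[1,0,0,0,0]]]' >/dev/null; i
python3 -m inch '[[[1,0,0,-50,0],[1,0,0,-15,0],[1,0,0,-5,0],[1,0,0,0,0],[1,0,0,10,0],[1,0,0,20,0],[1,0,0,26,0],[1,0,0,16,0],[1,0,0,7,0],[1,0,0,0,0]]]' >/dev/null; i
```

```text
32.3 [0.466  0.1892 0.2481] [ 0.0373  0.0199 -0.9991]
33.3 [0.4628 0.1875 0.2308] [ 0.0294  0.0148 -0.9995]
```

```bash
python3 -m inch '[[[1,-4,2,10,0],[1,-4,2,15,0],[1,-2,2,10,0],[1,0,0,5,0],[1,0,0,2,0],[1,0,0,0,0]]]' >/dev/null; python3 -c "
from h import *
to([.473,.1935,.1686],183.5)"
```

```text
t 33.9 p [0.476  0.196  0.1877] x [-0.998 -0.053 -0.033] y [-0.053  0.998  0.015] z [ 0.032  0.016 -0.999] F [ 0.2  0.5 -3.8] T [-0.02  0.09  0.02] w 0.258
shift tool mm [ 3.7 -2.6 19. ] turn -0.49 yaw now -176.99
```

```bash
python3 -m inch '[[[1,3,-2,4,-0.3],[1,2,-1,5,-0.2],[1,0,0,4,0],[1,0,0,2,0]]]' >/dev/null; python3 -c "
from h import *
to([.473,.1935,.1686],183.5)"
```

```text
t 34.3 p [0.4717 0.1928 0.1728] x [-0.997 -0.062 -0.035] y [-0.062  0.998  0.016] z [ 0.034  0.018 -0.999] F [-0.5  0.1 -3.7] T [-0.02  0.09 -0.01] w 0.259
shift tool mm [-1.2  0.6  4.2] turn 0.04 yaw now -176.46
```

```bash
python3 -m inch '[[[1,0,0,2,0],[1,0,0,1.5,0]]]'; python3 -m inch '[[[1,0,0,1,0]]]'
```

```text
clock: 34.5
position: [0.4718, 0.1929, 0.169]
ee_rot: [-0.096, 3.105, 0.026]
force: [0.5, 0.1, -3.0]
width: 0.261
clock: 34.6
position: [0.4719, 0.1929, 0.1678]
ee_rot: [-0.096, 3.105, 0.026]
force: [-0.8, 0.3, -3.1]
width: 0.26
```

```bash
python3 -m inch '[[[1,-2,0,0.8,0]]]'; python3 -m inch '[[[1,-5,0,0.8,0]]]'
```

```text
clock: 34.7
position: [0.4737, 0.1931, 0.1671]
ee_rot: [-0.097, 3.106, 0.026]
force: [-3.7, -0.7, 3.2]
width: 0.258
clock: 34.8
position: [0.4787, 0.1937, 0.1671]
ee_rot: [-0.097, 3.106, 0.027]
force: [-5.1, -1.3, 8.4]
width: 0.26
```

```bash
python3 -m inch '[[[1,-9,-0.1,0.8,0]]]'; python3 -m inch '[[[1,-9,-0.1,0.8,0]]]'
```

```text
clock: 34.9
position: [0.4876, 0.1947, 0.1674]
ee_rot: [-0.098, 3.106, 0.028]
force: [-5.9, -0.9, 6.2]
width: 0.258
clock: 35.0
position: [0.4971, 0.1956, 0.1677]
ee_rot: [-0.099, 3.105, 0.029]
force: [-3.1, 0.5, 4.7]
width: 0.259
```

```bash
python3 -m inch '[[[1,-9,-0.3,0.9,0]]]'; python3 -m inch '[[[1,-9,-0.3,0.9,0]]]'
```

```text
clock: 35.1
position: [0.5068, 0.1963, 0.1679]
ee_rot: [-0.1, 3.105, 0.03]
force: [-4.0, -0.6, 6.0]
width: 0.255
clock: 35.2
position: [0.5165, 0.197, 0.1681]
ee_rot: [-0.1, 3.104, 0.032]
force: [-4.6, -0.4, 6.7]
width: 0.259
```

```bash
python3 -m inch '[[[1,-9,-0.3,0.8,0]]]';python3 -c "
from h import *
to([.59,.1995,.169],183.5)"
```

```text
clock: 35.3
position: [0.5261, 0.1976, 0.1683]
ee_rot: [-0.1, 3.104, 0.033]
force: [-3.6, 0.1, 5.4]
width: 0.257
t 35.3 p [0.5261 0.1976 0.1683] x [-0.997 -0.064 -0.037] y [-0.065  0.998  0.02 ] z [ 0.035  0.022 -0.999] F [-3.6  0.1  5.4] T [-0.12  0.89  0.08] w 0.257
shift tool mm [-63.9  -2.3   1.6] turn 0.18 yaw now -176.32
```

Steady at about 9 N press; continue the same.

```bash
python3 -m inch '[[[1,-9,-0.3,0.9,0]]]'; python3 -m inch '[[[1,-9,-0.3,0.9,0]]]'; python3 -m inch '[[[1,-9,-0.3,0.9,0]]]'
```

```text
clock: 35.4
position: [0.5357, 0.1982, 0.1685]
ee_rot: [-0.101, 3.103, 0.034]
force: [-4.2, -0.4, 7.5]
width: 0.262
clock: 35.5
position: [0.5452, 0.1989, 0.1687]
ee_rot: [-0.101, 3.103, 0.035]
force: [-3.6, -0.5, 7.2]
width: 0.259
clock: 35.6
position: [0.5547, 0.1995, 0.1688]
ee_rot: [-0.102, 3.103, 0.036]
force: [-4.9, -1.8, 6.6]
width: 0.258
```

```bash
python3 -m inch '[[[1,-9,-0.3,0.9,0]]]'; python3 -m inch '[[[1,-9,-0.3,0.9,0]]]'; python3 -m inch '[[[1,-9,-0.3,0.9,0]]]'; python3 -m inch '[[[1,-7,-0.3,0.8,0]]]'
```

```text
clock: 35.7
position: [0.5641, 0.2001, 0.169]
ee_rot: [-0.102, 3.104, 0.037]
force: [-3.7, -0.8, 6.2]
width: 0.26
clock: 35.8
position: [0.5735, 0.2007, 0.1692]
ee_rot: [-0.102, 3.104, 0.038]
force: [-4.5, -1.3, 6.4]
width: 0.257
clock: 35.9
position: [0.5828, 0.2013, 0.1693]
ee_rot: [-0.103, 3.104, 0.038]
force: [-4.0, 0.2, 6.8]
width: 0.261
clock: 36.0
position: [0.5902, 0.2017, 0.1694]
ee_rot: [-0.103, 3.105, 0.039]
force: [-4.6, -0.4, 5.5]
width: 0.256
```

Stroke 2 complete (9 N, from −57 to +59 mm). Lift while still easing forward.

```bash
python3 -m inch '[[[1,-4,0,-12,0],[1,0,0,-15,0],[1,0,0,-8,0],[1,0,0,-3,0]]]'; python3 -c "
from h import *
to([.473,.1935,.195],183.5)"
python3 -m inch '[[[1,15,-0.5,0,0.2],[1,28,-0.5,0,0],[1,30,-0.5,0,0],[1,25,0,0,0],[1,12,0,0,0],[1,5,0,0,0],[1,0,0,0,0]]]' ; python3 -c "
from h import *
to([.473,.1935,.195],183.5)"
```

```text
clock: 36.4
position: [0.5947, 0.2006, 0.2072]
ee_rot: [-0.102, 3.106, 0.037]
force: [-0.2, 0.1, -3.0]
width: 0.261
t 36.4 p [0.5947 0.2006 0.2072] x [-0.997 -0.065 -0.035] y [-0.066  0.998  0.023] z [ 0.033  0.025 -0.999] F [-0.2  0.1 -3. ] T [ 0.    0.06 -0.06] w 0.261
shift tool mm [122.2   0.7   8. ] turn 0.26 yaw now -176.24
clock: 37.1
position: [0.4771, 0.1913, 0.2012]
ee_rot: [-0.097, 3.105, 0.036]
force: [0.6, 0.1, -3.5]
width: 0.26
t 37.1 p [0.4771 0.1913 0.2012] x [-0.997 -0.062 -0.035] y [-0.063  0.998  0.022] z [ 0.034  0.025 -0.999] F [ 0.6  0.1 -3.5] T [-0.05 -0.01  0.01] w 0.26
shift tool mm [4.2 2.3 6.1] turn 0.05 yaw now -176.45
```

```bash
python3 -m inch '[[[1,0,0,-50,0],[1,0,0,-28,0],[1,0,0,-12,0],[1,0,0,-4,0],[1,0,0,0,0],[1,0,0,10,0],[1,0,0,20,0],[1,0,0,22,0],[1,0,0,14,0],[1,0,0,6,0],[1,0,0,0,0]]]'>/dev/null;  python3 -c "
from h import *
to([.473,.1935,.195],183.5)"
python3 -m inch '[[[1,0,1,-50,0],[1,0,1,-22,0],[1,0,0,-8,0],[1,0,0,-2,0],[1,0,0,10,0],[1,0,0,20,0],[1,0,0,24,0],[1,0,0,14,0],[1,0,0,6,0],[1,0,0,0,0]]]'>/dev/null;  python3 -c "
from h import *
to([.473,.1935,.195],183.5)"
```

```text
t 38.2 p [0.4798 0.189  0.2152] x [-0.998 -0.059 -0.03 ] y [-0.059  0.998  0.017] z [ 0.029  0.018 -0.999] F [ 0.  -0.4 -3.1] T [-0.02  0.08 -0.02] w 0.254
shift tool mm [ 7.1  4.5 20. ] turn -0.13 yaw now -176.63
t 39.2 p [0.4754 0.1884 0.2133] x [-0.998 -0.058 -0.019] y [-0.059  0.998  0.011] z [ 0.019  0.012 -1.   ] F [ 0.5 -0.6 -3.2] T [0.02 0.03 0.01] w 0.258
shift tool mm [ 2.5  5.  18.3] turn -0.15 yaw now -176.65
```

Nearly level. Descend for stroke 3.

```bash
python3 -m inch '[[[1,1,2,8,-0.1],[1,1,2,12,0],[1,1,1,9,0],[1,0,0,5,0],[1,0,0,3,0],[1,0,0,1,0]]]'>/dev/null;  python3 -c "
from h import *
to([.472,.1932,.1676],183.5)"
```

```text
t 39.8 p [0.473  0.1946 0.1724] x [-0.998 -0.061 -0.02 ] y [-0.061  0.998  0.011] z [ 0.02   0.013 -1.   ] F [ 0.5  0.3 -2.5] T [0.01 0.06 0.04] w 0.256
shift tool mm [ 1.2 -1.4  4.8] turn -0.02 yaw now -176.52
```

```bash
python3 -m inch '[[[1,0.5,-1,1.5,0],[1,0,0,1.5,0]]]'; python3 -m inch '[[[1,-1,0,0.8,0]]]'; python3 -m inch '[[[1,-3,0,0.8,0]]]'
```

```text
clock: 40.0
position: [0.4731, 0.1936, 0.1697]
ee_rot: [-0.095, 3.119, 0.019]
force: [-0.8, 0.0, -3.3]
width: 0.259
clock: 40.1
position: [0.4741, 0.1937, 0.169]
ee_rot: [-0.095, 3.119, 0.02]
force: [0.3, -0.2, -3.6]
width: 0.257
clock: 40.2
position: [0.4772, 0.1939, 0.1684]
ee_rot: [-0.095, 3.119, 0.02]
force: [-0.1, 0.3, -3.4]
width: 0.261
```

```bash
python3 -m inch '[[[1,-1,0,0.9,0]]]'; python3 -m inch '[[[1,-3,0,0.8,0]]]'
```

```text
clock: 40.3
position: [0.4788, 0.194, 0.1678]
ee_rot: [-0.094, 3.118, 0.02]
force: [-3.0, -1.1, 6.4]
width: 0.257
clock: 40.4
position: [0.4816, 0.1944, 0.1677]
ee_rot: [-0.095, 3.118, 0.021]
force: [-6.3, -1.0, 11.0]
width: 0.26
```

```bash
python3 -m inch '[[[1,-8,-0.1,0.6,0]]]'; python3 -m inch '[[[1,-9,-0.2,0.6,0]]]'; python3 -m inch '[[[1,-9,-0.2,0.7,0]]]'
```

```text
clock: 40.5
position: [0.4891, 0.1951, 0.1681]
ee_rot: [-0.096, 3.119, 0.022]
force: [-2.1, -0.6, 4.9]
width: 0.264
clock: 40.6
position: [0.4985, 0.1959, 0.1683]
ee_rot: [-0.096, 3.118, 0.023]
force: [-2.2, -0.7, 1.4]
width: 0.261
clock: 40.7
position: [0.508, 0.1965, 0.1682]
ee_rot: [-0.097, 3.118, 0.024]
force: [-4.2, -0.3, 5.4]
width: 0.259
```

```bash
python3 -m inch '[[[1,-9,-0.3,0.75,0]]]'; python3 -m inch '[[[1,-9,-0.3,0.75,0]]]'; python3 -m inch '[[[1,-9,-0.3,0.75,0]]]'
```

```text
clock: 40.8
position: [0.5176, 0.1971, 0.1682]
ee_rot: [-0.097, 3.118, 0.025]
force: [-6.7, -0.8, 10.8]
width: 0.26
clock: 40.9
position: [0.5269, 0.1976, 0.1683]
ee_rot: [-0.097, 3.119, 0.026]
force: [-7.4, -0.9, 11.8]
width: 0.257
clock: 41.0
position: [0.5362, 0.1982, 0.1684]
ee_rot: [-0.098, 3.12, 0.027]
force: [-6.7, -0.1, 11.9]
width: 0.254
```

```bash
python3 -m inch '[[[1,-9,-0.3,0.6,0]]]'; python3 -m inch '[[[1,-9,-0.3,0.6,0]]]'; python3 -m inch '[[[1,-9,-0.3,0.6,0]]]'
```

```text
clock: 41.1
position: [0.5456, 0.1987, 0.1685]
ee_rot: [-0.098, 3.12, 0.027]
force: [-4.0, -1.0, 6.7]
width: 0.256
clock: 41.2
position: [0.5551, 0.1992, 0.1685]
ee_rot: [-0.098, 3.121, 0.028]
force: [-4.3, 0.1, 7.8]
width: 0.26
clock: 41.3
position: [0.5646, 0.1996, 0.1684]
ee_rot: [-0.098, 3.121, 0.028]
force: [-4.2, -1.1, 8.4]
width: 0.256
```

```bash
python3 -m inch '[[[1,-9,-0.3,0.6,0]]]'; python3 -m inch '[[[1,-9,-0.3,0.6,0]]]'; python3 -m inch '[[[1,-8,-0.3,0.6,0]]]'; python3 -m inch '[[[1,-4,0,-12,0],[1,0,0,-15,0],[1,0,0,-15,0],[1,0,0,-10,0],[1,0,0,-4,0],[1,0,0,0,0]]]'; python3 - <<'E'
from h import *
to([.54,-.1577,.235],199.3)
d=eyes.get_image('side')['frame'];cv2.imwrite('pics/s6.png',cv2.resize(d[175:325,240:380],None,fx=4,fy=4,interpolation=cv2.INTER_CUBIC))
E
```

```text
clock: 41.4
position: [0.5739, 0.2, 0.1683]
ee_rot: [-0.098, 3.122, 0.029]
force: [-4.2, -1.1, 7.1]
width: 0.259
clock: 41.5
position: [0.5832, 0.2005, 0.1682]
ee_rot: [-0.099, 3.123, 0.029]
force: [-4.3, -0.3, 8.0]
width: 0.259
clock: 41.6
position: [0.5916, 0.2007, 0.1681]
ee_rot: [-0.099, 3.124, 0.03]
force: [-5.1, 0.1, 8.6]
width: 0.259
clock: 42.2
position: [0.5979, 0.1985, 0.2222]
ee_rot: [-0.096, 3.127, 0.025]
force: [0.1, 0.4, -3.3]
width: 0.258
t 42.2 p [0.5979 0.1985 0.2222] x [-0.998 -0.061 -0.014] y [-0.061  0.998  0.015] z [ 0.013  0.016 -1.   ] F [ 0.1  0.4 -3.3] T [ 0.03  0.07 -0.02] w 0.258
shift tool mm [  79.4 -351.7  -19.4] turn -15.79 yaw now -176.49
```

View pics/s6.png

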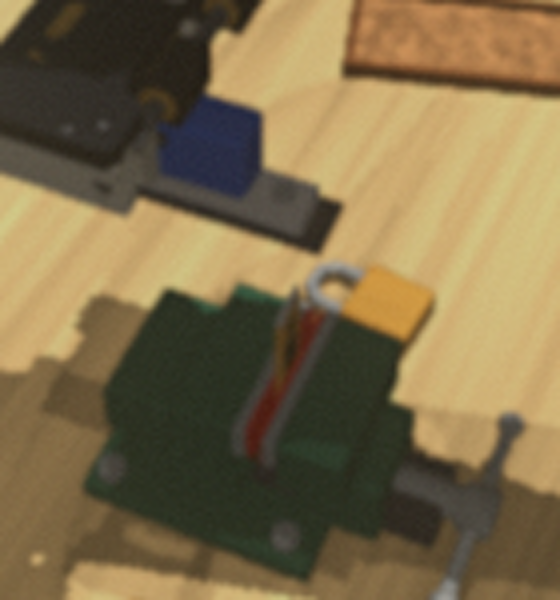

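```bash
python3 -m inch '[[[1,5,-15,-4,-1],[1,8,-32,-3,-2.5],[1,8,-36,-3,-3],[1,8,-36,-2,-3],[1,8,-36,0,-3],[1,4,-36,0,-2],[1,2,-36,0,-1],[1,0,-30,0,0],[1,0,-20,0,0],[1,0,-10,0,0],[1,0,-4,0,0],[1,0,0,0,0]]]'>/dev/null; python3 -c "
from h import *
to([.540,-.157,.235],199.3)"
```

```text
t 43.45 p [ 0.6176 -0.0983  0.2193] x [-0.94  -0.342 -0.005] y [-0.342  0.939  0.015] z [-0.001  0.016 -1.   ] F [-0.1 -0.6 -3.7] T [ 0.02  0.01 -0.02] w 0.258
shift tool mm [ 92.9 -28.4 -16.6] turn 0.71 yaw now -159.99
```

```bash
python3 -m inch '[[[1,10,-4,0,0.4],[1,20,-7,0,0.3],[1,22,-7,0,0],[1,18,-5,0,0],[1,11,-3,0,0],[1,6,-1,0,0],[1,2,0,0,0],[1,0,0,0,0]]]'>/dev/null; python3 - <<'E'
from h import *
to([.540,-.157,.0215],199.3)
d=eyes.get_image('wrist')['frame'];cv2.imwrite('pics/w7.png',d)
E
```

```text
t 44.25 p [ 0.5378 -0.1467  0.2181] x [-0.94  -0.341 -0.006] y [-0.341  0.94   0.019] z [-0.001  0.02  -1.   ] F [-0.9 -0.1 -2.5] T [-0.02  0.    0.01] w 0.262
shift tool mm [  2.5 -14.2 196.4] turn 0.61 yaw now -160.09
```

View pics/w7.png

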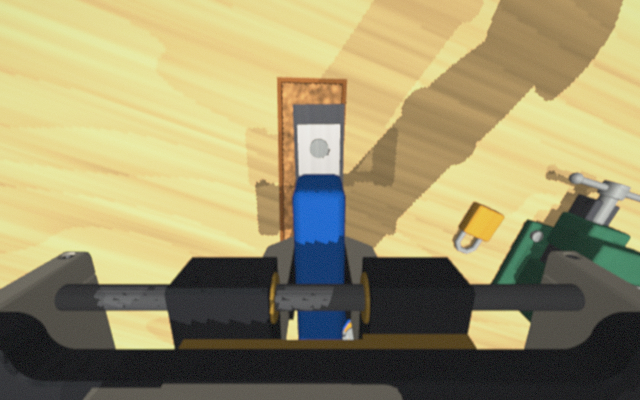

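```bash
python3 -m inch '[[[1,0,-4,10,0.3],[1,1,-4,20,0.3],[1,1,-3,25,0],[1,0,-2,25,0],[1,0,-1,25,0],[1,0,0,20,0],[1,0,0,12,0],[1,0,0,6,0],[1,0,0,2,0],[1,0,0,0,0]]]'>/dev/null; python3 - <<'E'
from h import *
to([.540,-.157,.0215],199.3)
E
```

```text
t 45.3 p [ 0.5466 -0.156   0.0631] x [-0.942 -0.335 -0.008] y [-0.335  0.942  0.018] z [ 0.001  0.02  -1.   ] F [-0.8 -0.4 -2.8] T [0.01 0.05 0.01] w 0.259
shift tool mm [ 6.9  0.6 41.5] turn 0.24 yaw now -160.46
```

```bash
python3 -m inch '[[[1,2,0,6,0],[1,2,0,8,0],[1,2,0,8,0],[1,1,0,6,0],[1,0,0,4,0],[1,0,0,2,0],[1,0,0,1,0],[1,0,0,0,0]]]'>/dev/null; python3 - <<'E'
from h import *
to([.540,-.157,.0215],199.3)
for n in ['side','top']:
  d=eyes.get_image(n)['frame'];cv2.imwrite(f'pics/{n}8.png',d)
s=cv2.imread('pics/side8.png');cv2.imwrite('pics/s8.png',cv2.resize(s[120:220,290:430],None,fx=5,fy=5,interpolation=cv2.INTER_CUBIC))
E
```

```text
t 46.1 p [ 0.5413 -0.1584  0.0272] x [-0.942 -0.334 -0.012] y [-0.335  0.942  0.016] z [ 0.006  0.019 -1.   ] F [ 0.   0.1 -3.1] T [-0.03  0.05  0.  ] w 0.257
shift tool mm [0.8 1.6 5.7] turn 0.23 yaw now -160.47
```

View pics/s8.png

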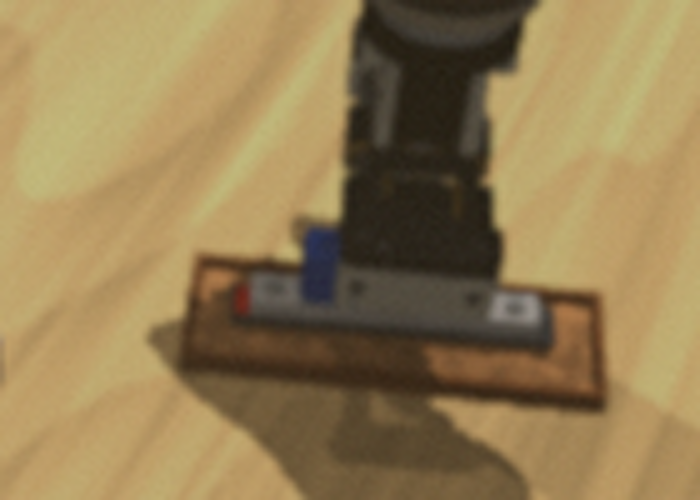

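Over the tray and inside it; lower the last few mm until it touches.

```bash
python3 -m inch '[[[1,0,1,2,0],[1,0,0,1.5,0]]]'; python3 -m inch '[[[1,0,0,1,0]]]';  python3 -m inch '[[[1,0,0,0.7,0]]]'
```

```text
clock: 46.4
position: [0.5416, -0.1574, 0.0242]
ee_rot: [-0.531, 3.086, 0.027]
force: [-0.3, 0.7, -3.3]
width: 0.254
clock: 46.5
position: [0.5417, -0.1573, 0.0232]
ee_rot: [-0.532, 3.086, 0.027]
force: [0.2, 0.2, -2.4]
width: 0.259
clock: 46.6
position: [0.5417, -0.1572, 0.0224]
ee_rot: [-0.532, 3.086, 0.027]
force: [-0.4, -0.4, -2.8]
width: 0.254
```

```bash
python3 -m inch '[[[1,0,0,0.7,0]]]'; python3 -m inch '[[[1,0,0,0.6,0]]]';  python3 -m inch '[[[1,0,0,0.4,0]]]'
```

```text
clock: 46.7
position: [0.5417, -0.1572, 0.0217]
ee_rot: [-0.532, 3.086, 0.027]
force: [-2.3, 1.1, 4.5]
width: 0.26
clock: 46.8
position: [0.5417, -0.1572, 0.0217]
ee_rot: [-0.532, 3.085, 0.027]
force: [-5.4, 1.6, 13.6]
width: 0.26
clock: 46.9
position: [0.5416, -0.1572, 0.0217]
ee_rot: [-0.531, 3.085, 0.028]
force: [-2.0, 0.2, 2.1]
width: 0.261
```

```bash
python3 -m inch '[[[0.6,0,0,0,0],[0.5,0,0,0,0],[0.3,0,0,0,0],[0.3,0,0,0,0],[0.3,0,0,0,0]]]' 20; python3 -m inch '[[[0.3,0,0,-5,0],[0.3,0,0,-10,0],[0.3,0,0,-20,0],[0.3,0,0,-25,0],[0.3,0,0,-25,0],[0.3,0,0,-25,0],[0.3,0,0,-15,0],[0.3,0,0,-8,0],[0.3,0,0,-3,0],[0.3,0,0,0,0]]]'
python3 - <<'E'
from h import *
for n in ['side','top','wrist']:
  d=eyes.get_image(n)['frame'];cv2.imwrite(f'pics/{n}9.png',d)
E
```

```text
clock: 47.4
position: [0.5429, -0.1576, 0.0223]
ee_rot: [-0.531, 3.083, 0.026]
force: [-0.7, 0.1, -0.5]
width: 0.641
clock: 48.4
position: [0.5411, -0.1607, 0.1688]
ee_rot: [-0.529, 3.081, 0.025]
force: [-0.2, 0.0, 0.0]
width: 0.701
```

View pics/wrist9.png

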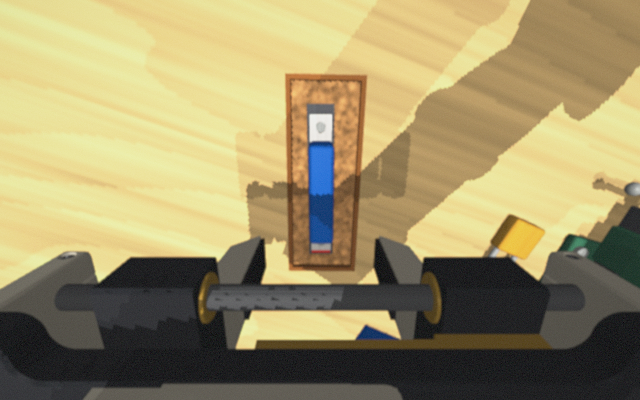

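View pics/side9.png

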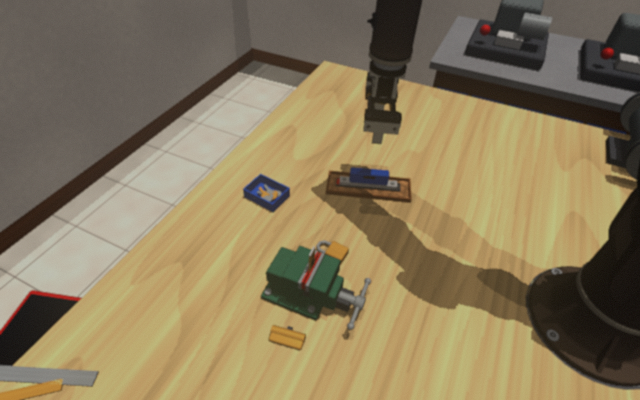

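View pics/top9.png

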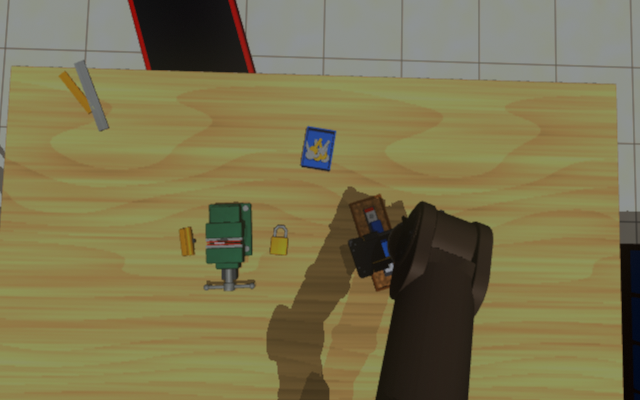

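```bash
python3 -c "
from cell import workorder
print(workorder.sign_off())"
```

```text
the job is handed in; nothing more can be done
None
```

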